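Pack out the last drilled bushings

TASK

The drilling run is finished and has to be packed. Slide the vise jaw open, and only then lift the last bushing out of the vise; clear the run-out track as well, taking each bushing at the lower stop and letting the next one roll down to it, until the track is empty. Lay all of these bushings gently, without dropping them, in the blue ribbed tray, one to each free lane, beside any that are packed already, then leave the vise jaw pushed fully home and the things lying about the bench where they are.

Things in the scene. Friction and masses are not known exactly. Their poses are not given: they have to be found in the camera images.
- track: run-out track fixed to the bench: two aluminium rails 290 mm long, sloping down 12 degrees to its own -x; origin at bench level below the stop face, y across the rails, z up. Bushings lie across the rails (axis along track y), each touching the next, and roll by themselves down to the yellow stop (36 mm wide, top at z = 99 mm). Foot plate on the bench 90 mm wide, 6 mm thick
- track_end (a point): middle of a bushing resting against the track's lower stop, 96 mm above the bench; axes of the track. Rails and stop lie within 20 mm of the middle, so both flat ends of this bushing stand free for the fingers. Side guides (32 to 35 mm from the middle) begin only 35 mm up the track from here
- track_rod (a point): lower end of the 6 mm steel hold-down rod that runs up the track 5 mm above the waiting bushings, on two hoops, so that only the end bushing can be lifted; it lies 30 mm (horizontally) up the track from track_end and 37 mm higher; the axes are those of the track
- vise: blue quick-action drill vise fixed to the bench; origin under its middle at bench level, x from moving jaw to fixed jaw, y along the jaws, z up. Base 190 x 110 x 28 mm; jaws 100 mm wide in y, tops at z = 70 mm; fixed jaw face at x = 42 mm; the moving jaw opens towards -x
- vise_seat (a point): middle of the bushing as it sits in the vise (x = 20 mm, z = 66 mm in the vise frame): it lies along vise y on two steel parallels, tops at z = 46 mm, and rises 18 mm above the jaws; the jaws reach 20 mm beyond each of its ends
- jaw (a joint): moving jaw of the vise (m): 0 = pushed fully home (jaws 36 mm apart), about 0.008 when closed on a bushing, 0.045 = fully open (jaws 81 mm apart). It slides with about 7 N of friction and stays where it is left
- jaw_grip (a point): grip point of the black upright pull grip on the moving jaw's rod (moves with the jaw): a block 14 mm in vise x, 26 mm in vise y, from z = 42 to 106 mm; this point is on its middle line at z = 90 mm. Behind it, towards vise +x, the rod tops out at z = 55 mm and the rod bracket, 36 mm away when the jaw is home, at z = 66 mm
- tray: loose blue plastic tray, 124 mm (x) by 312 mm (y), 20 mm high, 1 kg; origin under its middle. Six lanes side by side, middles at y = -125, -75, -25, 25, 75, 125 mm, each 46 mm wide between 4 mm ribs and 116 mm long along tray x; floor 5 mm thick, ribs and walls 20 mm high. A bushing lying in a lane has its length along tray x and its middle 27 mm above the bench
- vise_bushing: the last drilled bushing, at first clamped in the vise: aluminium bushing, a plain cylinder 44 mm in diameter and 60 mm long (0.19 kg) with a dark bore in each flat end and a dark cross-hole in its side; origin at its middle, its y axis along its length (it may be rolled to any angle about y)
- track_bushing1: number 1 from the stop on the track: drilled aluminium bushing, a plain cylinder 44 mm in diameter and 60 mm long (0.19 kg) with a dark bore in each flat end and a dark cross-hole in its side; origin at its middle, its y axis along its length (it may be rolled to any angle about y)
- track_bushing2: number 2 from the stop on the track: drilled aluminium bushing, a plain cylinder 44 mm in diameter and 60 mm long (0.19 kg) with a dark bore in each flat end and a dark cross-hole in its side; origin at its middle, its y axis along its length (it may be rolled to any angle about y)
- track_bushing3: number 3 from the stop on the track: drilled aluminium bushing, a plain cylinder 44 mm in diameter and 60 mm long (0.19 kg) with a dark bore in each flat end and a dark cross-hole in its side; origin at its middle, its y axis along its length (it may be rolled to any angle about y)
- track_bushing4: number 4 from the stop on the track (absent at some starts): drilled aluminium bushing, a plain cylinder 44 mm in diameter and 60 mm long (0.19 kg) with a dark bore in each flat end and a dark cross-hole in its side; origin at its middle, its y axis along its length (it may be rolled to any angle about y)
- packed_bushing1: a bushing already packed in a lane of the tray (none, one or two of these three are there): the same drilled aluminium bushing, a plain cylinder 44 mm in diameter and 60 mm long (0.19 kg) with a dark bore in each flat end and a dark cross-hole in its side; origin at its middle, its y axis along its length (it may be rolled to any angle about y)
- packed_bushing2: a bushing already packed in a lane of the tray (none, one or two of these three are there): the same drilled aluminium bushing, a plain cylinder 44 mm in diameter and 60 mm long (0.19 kg) with a dark bore in each flat end and a dark cross-hole in its side; origin at its middle, its y axis along its length (it may be rolled to any angle about y)
- packed_bushing3: a bushing already packed in a lane of the tray (none, one or two of these three are there): the same drilled aluminium bushing, a plain cylinder 44 mm in diameter and 60 mm long (0.19 kg) with a dark bore in each flat end and a dark cross-hole in its side; origin at its middle, its y axis along its length (it may be rolled to any angle about y)
- oil_bottle: amber bottle with red cap, 52 mm across, 130 mm tall, standing; origin under its middle; not part of the job
- grease_can: red and yellow can, 70 mm across, 90 mm tall, standing; origin under its middle; not part of the job
- chuck_key: steel T-shaped drill chuck key, 105 mm long, lying; origin under its middle; not part of the job
- chip_brush: bench brush, 200 mm long, lying; origin under its middle; not part of the job
- deburring_tool: yellow-handled deburring tool, 160 mm long, lying; origin under its middle; not part of the job
- air_gun: red air blow gun, 220 mm long, lying; origin under its middle; not part of the job

How it is judged:
By the outcome, as a careful person would: the job done as asked, in the order asked, and still so for the second after the job is handed in, with the robot touching nothing.
Of track_bushing4, packed_bushing1, packed_bushing2, packed_bushing3 only 1 to 2 are there at a start; the rules pass over those that are not, and their reading is None.
At some moment in a run one of tray may be knocked a few centimetres aside while the robot is not near it.
It also fails if it takes over 210 s, if anything falls off the work surface, if the arm or the gripper's body presses on something with over 40 N, if the wrist force passes 120 N, or if a joint passes its speed limit or range.

ROBOT

A 7-joint arm with a two-finger parallel gripper is mounted at the origin on the work surface. World frame = base frame: x ahead of the robot, y to its left, z up, the work surface at z = 0. Lengths are in m, angles in rad, forces in N, time in s.
With the tool pointing down it reaches from about 0.35 to 0.9 m from the base axis. Payload 8.1 kg.
Tool frame: the origin (TCP) lies at the very end of the fingers, on their centre line; the grasp point (between the pads) lies 19 mm behind it; z points along the fingers, y is the direction in which the jaws open and shut (so a half turn about z gives the same grasp; the last joint's range is limited). The gripper opens to 92 mm and grips with 3 to 60 N. Pads are 19 mm wide; open, the fingers measure 130 mm over their backs; the gripper's body (75 mm by 190 mm) begins 47 mm behind the grasp point.
Start: joints at [1.004, 0.434, 0.025, 1.573, -0.012, 1.134, -0.075], TCP at [0.28, -0.559, 0.227] pointing down, gripper open.
Joint ranges: [-2.62, 2.62], [-0.44, 2.09], [-1.27, 1.32], [0.08, 2.57], [-1.32, 4.46], [0.12, 2], [-2.74, 2.74]. Speed limits (rad/s): [2.22, 2.22, 3.01, 3.01, 3.14, 3.14, 3.14].

INTERFACE

Orientations are given as a rotation vector (axis times angle).
In Python, from cell import observe, get_image, sign_off gives the robot as it stands.
- The arm moves only by the tool arm_command, never from a script. Its argument "deltas" is a list of rows, each an object with "xyz": the shift along the tool's x, y, z in cm, a list of three; "turn": the turn about the tool's z in degrees; "jaw": the closure in counts, from 0 (fully open) to 255 (shut). A call has 1 to 5 rows; each row is the pose to reach, as a shift and turn from the pose measured when the call began, along the tool's axes at that moment; what a row does not reach only later rows make up. A row lasts 1/12 s, in which the tool goes at most 41.7 mm and 7.16 degrees, less where a joint would pass 70% of its speed; a pose out of reach is approached as far as the arm can. A call with a gripper value outside its range is refused whole. The fingers move at their own pace and stop on an object; "force" is the grip in N (left out, the last holds). Time passes only in rows, so rows that repeat a pose let the fingers close. It gives the time, the measured TCP pose, the force and the opening at its end, in the units of the state.
- observe(): the state, without advancing time (a new reading comes with each control period).
- get_image(name): name is "scene" or "top" or "wrist"; returns a dict with "frame" (420x560x3 uint8, red, green, blue), "depth" (420x560 float32, m along the optical axis (not along the pixel's ray), 0 where there is no reading), "camera_matrix" (3x3 intrinsics, pixels), "cam_to_world" (4x4, takes a point from camera to world coordinates). Camera axes: x right, y up, looking along -z (the intrinsics and any distortion apply to the point x, -y, -z); pixel columns grow to the right and rows downward; lengths in m; the calibration is good to about 2 mm. A picture is of the moment at which its call begins.
- sign_off(): hands the job in, once; it reports no verdict.
The state is a dict: "clock": time; "joints": joint angles; "dq": joint speeds; "joint_efforts": joint torques, N m; "position": TCP position; "ee_rot": TCP orientation; "force": force on the tool from outside, world axes, zero at the start; "ft_torque": the same for the moment, N m; "width": opening from 0.0 (shut) to 1.0 (fully open).
Only numpy, scipy, OpenCV 4.12 (cv2) and the standard library are available. Lean on these libraries where they do the work, as an engineer would, in place of code of your own. Each camera call takes 0.05 s, during which the arm holds its last target.

## Working session

There is one attempt and no reset: what is moved stays moved. The work goes in short steps, Python scripts to look and compute and a tool call to move; the robot and the scene stay as the last step left them, time stands still between calls to the robot, and variables do not carry over. Pictures are saved under pics/ and viewed, and the job is handed in when it is done.

Besides the shell and the picture viewer there is one more tool, called after "Request:" by a JSON object that holds its "method" and its "body". arm_command: Moves the arm, as the interface text tells. Its arguments: {"type":"object","properties":{"deltas":{"type":"array","items":{"type":"object","properties":{"xyz":{"type":"array","items":{"type":"number"}},"turn":{"type":"number"},"jaw":{"type":"number"}}}},"force":{"type":"number"}},"required":["deltas"]}

```bash
ls; mkdir -p pics
cat > h.py <<'E'
import numpy as np, cv2
from cell import observe, get_image
from scipy.spatial.transform import Rotation as R
def snap(n,f):
    d=get_image(n); cv2.imwrite(f'pics/{f}.png',d['frame'][:,:,::-1]); np.savez(f'pics/{f}.npz',**d); return d
def load(f): return np.load(f'pics/{f}.npz')
def pts(d):
    D=d['depth'];K=d['camera_matrix'];h,w=D.shape
    u,v=np.meshgrid(np.arange(w),np.arange(h))
    X=(u-K[0,2])/K[0,0]*D;Y=(v-K[1,2])/K[1,1]*D
    P=np.stack([X,-Y,-D],-1)
    T=d['cam_to_world'];return P@T[:3,:3].T+T[:3,3]
E
python3 - <<'E'
from h import *
for n in ['scene','top','wrist']:
    d=snap(n,n+'0'); print(n,d['cam_to_world'].round(3).tolist(),d['camera_matrix'].round(1).tolist(), (d['depth']>0).mean())
print(observe())
E
```

```text
pics
scene [[-0.75, -0.551, 0.366, 0.959], [0.661, -0.627, 0.412, 0.476], [0.003, 0.551, 0.835, 1.017], [0.0, 0.0, 0.0, 1.0]] [[384.8, 0.0, 275.6], [0.0, 384.8, 216.3], [0.0, 0.0, 1.0]] 0.9961352040816327
top [[0.038, 0.979, -0.202, 0.37], [-0.999, 0.038, -0.005, 0.011], [0.003, 0.202, 0.979, 1.019], [0.0, 0.0, 0.0, 1.0]] [[418.1, 0.0, 279.5], [0.0, 418.1, 219.4], [0.0, 0.0, 1.0]] 0.995922619047619
wrist [[0.447, 0.853, 0.269, 0.353], [-0.894, 0.427, 0.133, -0.521], [-0.001, -0.3, 0.954, 0.385], [0.0, 0.0, 0.0, 1.0]] [[357.8, 0.0, 282.1], [0.0, 357.8, 211.4], [0.0, 0.0, 1.0]] 0.996062925170068
{'clock': 0.15, 'joints': array([ 1.00439289,  0.43506468,  0.02499749,  1.57386123, -0.01160856,
        1.1339794 , -0.07512473]), 'dq': array([-0.00034795, -0.00267721, -0.00023948, -0.00182965,  0.00160359,
        0.00127184, -0.0015147 ]), 'joint_efforts': array([ 2.09778846e-03, -6.68264151e+01,  9.86133590e-01, -3.14696467e+01,
       -6.05144072e-02,  3.94152675e-02,  7.13528470e-05]), 'position': array([ 0.27938042, -0.55866912,  0.22613481]), 'ee_rot': array([-3.05646169e+00, -7.21593877e-01,  5.86777312e-04]), 'force': array([-0.18382347,  0.22682565, -0.09988706]), 'ft_torque': array([0.04233697, 0.01752951, 0.00882964]), 'width': 0.9983094664575939}
```

View pics/top0.png

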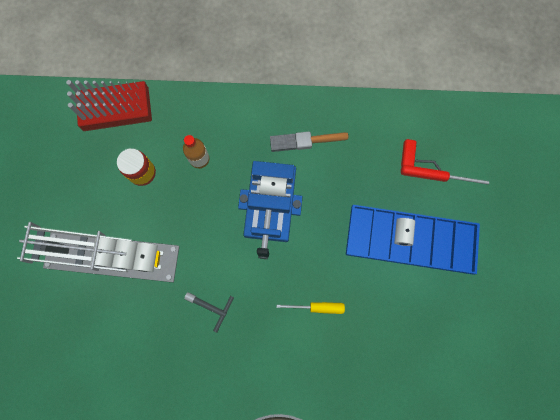

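View pics/scene0.png

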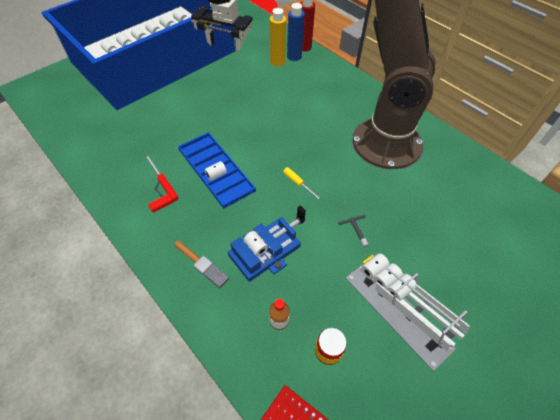

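Run:
```python
from h import *
d=load('top0');P=pts(d)
f=d['frame']
print(P[300:420:40,20::130,2].round(3))
hsv=cv2.cvtColor(f,cv2.COLOR_RGB2HSV)
# height map picture
z=np.clip(P[...,2]*255/0.2,0,255).astype(np.uint8)
cv2.imwrite('pics/z0.png',cv2.applyColorMap(z,cv2.COLORMAP_JET))
```

```text
[[-0.001  0.     0.     0.003  0.003]
 [-0.001 -0.002 -0.001  0.001  0.002]
 [-0.004 -0.002 -0.004 -0.002 -0.002]]
```

Top view: the tray is at (413,240) with one packed bushing at (404,232). The vise is at (268,200) with its black grip at (263,253), and the track is at (110,253) with its yellow stop at (157,260). I'll zoom in and measure.

Run:
```python
from h import *
d=load('top0');f=d['frame'][:,:,::-1]
a=cv2.resize(f[215:290,10:190],None,fx=4,fy=4,interpolation=cv2.INTER_CUBIC)
b=cv2.resize(f[155:265,230:310],None,fx=4,fy=4,interpolation=cv2.INTER_CUBIC)
cv2.imwrite('pics/a.png',a);cv2.imwrite('pics/b.png',b)
P=pts(d);hsv=cv2.cvtColor(d['frame'],cv2.COLOR_RGB2HSV)
H,S,V=hsv[...,0],hsv[...,1],hsv[...,2]
blue=(H>100)&(H<125)&(S>120)&(V>60)
n,l,st,c=cv2.connectedComponentsWithStats(blue.astype(np.uint8))
for i in range(1,n):
    if st[i,4]>300: print('blue',st[i],c[i],np.median(P[l==i],0).round(3),P[l==i].min(0).round(3),P[l==i].max(0).round(3))
# tray points
m=(blue)&(np.arange(560)[None,:]>330)
Q=P[m]; top=Q[Q[:,2]>0.014]
print(len(Q),len(top),np.percentile(Q[:,2],[1,50,99]))
for nm,q in(('all',Q),('top',top)):
  r=cv2.minAreaRect(q[:,:2].astype(np.float32)*1000);print(nm,r)
yel=(H>20)&(H<35)&(S>150)&(V>120)
n,l,st,c=cv2.connectedComponentsWithStats(yel.astype(np.uint8))
for i in range(1,n):
    if st[i,4]>20: print('yel',st[i],c[i],P[l==i].mean(0).round(4),cv2.minAreaRect(P[l==i][:,:2].astype(np.float32)*1000))
blk=(V<45)
n,l,st,c=cv2.connectedComponentsWithStats(blk.astype(np.uint8))
for i in range(1,n):
    if st[i,4]>20: print('blk',st[i],c[i],np.median(P[l==i],0).round(4),P[l==i].max(0).round(3))
```

```text
blue [ 238  161   64   81 2699] [269.80807707 202.35346425] [0.605 0.039 0.061] [ 0.37  -0.035  0.007] [0.713 0.121 1.019]
blue [ 346  205  134   69 6193] [413.85774261 239.68528984] [ 0.539 -0.324  0.006] [ 0.37  -0.478 -0.002] [0.624 0.011 1.019]
6193 1412 [0.00096471 0.00605057 0.02404046]
all ((525.0419311523438, -222.50762939453125), (210.85067749023438, 519.662841796875), 11.371786117553711)
top ((524.4889526367188, -219.7581787109375), (210.85067749023438, 514.0536499023438), 11.371786117553711)
yel [154 251   5  16  45] [156.31111111 258.71111111] [0.4614 0.2846 0.0972] ((461.9129333496094, 285.07379150390625), (6.178161144256592, 33.48384094238281), 87.771484375)
yel [310 302  35  12 354] [327.66101695 307.61299435] [ 0.3703 -0.1036  0.0228] ((370.4720458984375, -102.5615234375), (79.54486846923828, 25.019296646118164), 88.6563949584961)
blk [258 252  11   5  28] [263.82142857 254.32142857] [0.4806 0.0468 0.0925] [0.486 0.061 0.105]
```

View pics/a.png

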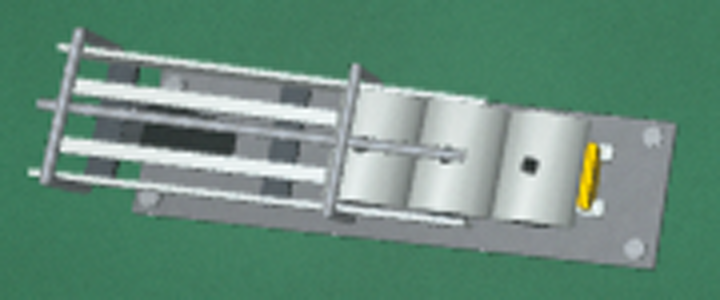

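View pics/b.png

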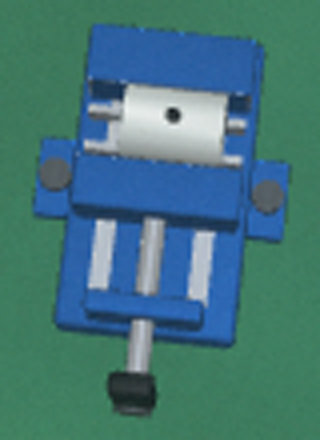

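View pics/wrist0.png

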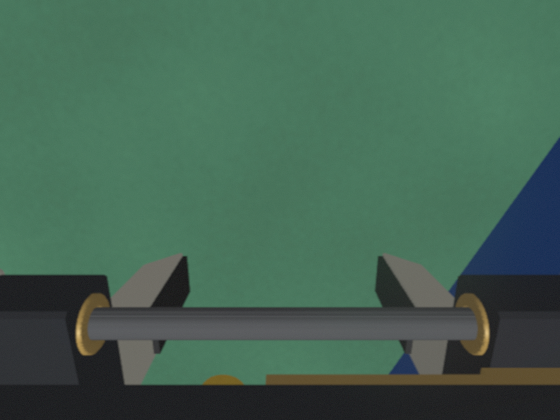

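The zooms show three bushings on the track and one in the vise. The depth has some invalid pixels, so I'll filter those out and then measure.

```bash
cat >> h.py <<'E'
def masks(d):
    hsv=cv2.cvtColor(d['frame'],cv2.COLOR_RGB2HSV);H,S,V=[hsv[...,i].astype(int) for i in range(3)]
    ok=d['depth']>0.05
    return dict(blue=(H>100)&(H<125)&(S>120)&(V>50)&ok,white=(S<40)&(V>110)&ok,yel=(H>20)&(H<35)&(S>150)&(V>120)&ok,blk=(V<45)&ok)
def rect(q):
    c,s,a=cv2.minAreaRect(q[:,:2].astype(np.float32)*1000); return np.round(c,1),np.round(s,1),round(a,2)
def tray(d):
    "fit tray: outline by PCA-free minAreaRect of blue pixels cast on plane z=0.02 rim"
    P=pts(d);m=masks(d)['blue']
    return P,m
E
python3 - <<'E'
from h import *
d=load('top0');P=pts(d);M=masks(d);U=np.arange(560)[None,:]
t=M['blue']&(U>330)&(abs(P[...,2])<.05)
print('tray all',rect(P[t]));
q=P[t];print('rim',rect(q[q[:,2]>.016]), np.percentile(q[:,2],[1,50,99]))
v=M['blue']&(U<330)&(P[...,2]<.2)
print('vise all',rect(P[v])); q=P[v&(P[...,2]>.064)];print('jawtops',rect(q),len(q))
n,l,st,c=cv2.connectedComponentsWithStats((v&(P[...,2]>.062)).astype(np.uint8))
for i in range(1,n):
    if st[i,4]>100:q=P[l==i];print('  jaw',st[i],rect(q),q[:,2].mean())
w=M['white']&(P[...,2]>.02)&(P[...,2]<.2)
for nm,reg,zt in(('vise',(240,160,300,225),.074),('packed',(390,205,420,255),.03),('track',(60,220,165,290),.10)):
    mm=np.zeros_like(w);mm[reg[1]:reg[3],reg[0]:reg[2]]=1
    k=mm&(P[...,2]>zt)&(P[...,2]<.3)&~M['blue'];q=P[k];print(nm,len(q),rect(q),q[:,2].max(),q[:,:2].mean(0))
k=(M['blk'])&(P[...,2]>.07)&(P[...,2]<.12)&(U>240)&(U<290);q=P[k];print('grip',len(q),rect(q),q[:,2].max(),q.mean(0))
k=M['yel']&(U<200);q=P[k];print('stop',rect(q))
k=(P[...,2]<.012)&(P[...,2]>.0035)&(U>40)&(U<190)&(np.arange(420)[:,None]>215)&(np.arange(420)[:,None]<295)&(masks(d)['blue']==0);
hsv=cv2.cvtColor(d['frame'],cv2.COLOR_RGB2HSV);k=k&(hsv[...,1]<60);print('plate',rect(P[k]))
E
```

```text
tray all (array([ 544.5, -313.6]), array([322.7, 130.5]), 83.49)
rim (array([ 542.3, -308.8]), array([313.7, 125. ]), 83.41) [0.00096346 0.00603273 0.02306428]
vise all (array([616.9,  43. ]), array([187.7, 156.5]), 2.06)
jawtops (array([618.5,  42.7]), array([ 99.9, 174.1]), 86.17) 1280
  jaw [252 161  42  19 584] (array([686.9,  38. ]), array([99.7, 36.7]), 86.56) 0.06961353942450739
  jaw [247 193  44  18 575] (array([608.8,  43.2]), array([99.7, 33. ]), 85.27) 0.06924407424914514
  jaw [251 227  30   9 171] (array([538.6,  48. ]), array([68.6, 14.1]), 85.88) 0.06547874427488355
vise 426 (array([646.,  35.]), array([59.6, 41.1]), 86.41) 0.0918464757673183 [0.64399431 0.03500187]
packed 468 (array([ 555.9, -283.9]), array([42.2, 60.6]), 83.78) 0.05390752015062206 [ 0.55520536 -0.28119027]
track 2353 (array([469.8, 391.9]), array([218.7,  80.6]), 89.75) 0.16394610476815707 [0.46831321 0.37276878]
grip 26 (array([481.3,  49.7]), array([ 5.3, 22.6]), 9.86) 0.10511139916710122 [0.48107479 0.04881379 0.09203198]
stop (array([585.8, 338.9]), array([300.2,  57.8]), 13.97)
plate (array([469. , 401.7]), array([366.7, 108.1]), 82.5)
```

```bash
cat >> h.py <<'E'
def st():
    o=observe();Rm=R.from_rotvec(o['ee_rot']).as_matrix();return o,Rm
def go(x,y,z,yaw=None):
    o,Rm=st();d=np.array([x,y,z])-o['position'];t=Rm.T@d*100
    a=np.degrees(np.arctan2(Rm[1,1],Rm[0,1]));turn=0 if yaw is None else -((yaw-a+180)%360-180)
    print('pos',o['position'].round(4),'yaw',a.round(2),'clk',round(o['clock'],2),'w',round(o['width']*92,1),'F',o['force'].round(1),'j',o['joints'].round(2))
    print('  delta cm',t.round(2),'len',np.linalg.norm(t).round(1),'turn',round(turn,2))
E
python3 -c "
from h import *
go(.45,.05,.25,-94)"
```

```text
pos [ 0.2794 -0.5587  0.2261] yaw -63.43 clk 0.15 w 91.8 F [-0.2  0.2 -0.1] j [ 1.    0.44  0.02  1.57 -0.01  1.13 -0.08]
  delta cm [ 42.48 -46.81  -2.34] len 63.3 turn 30.57
```

Request:
{"method": "arm_command", "body": {"deltas": [{"xyz": [2.65,-2.9,-0.15],"turn": 0,"jaw": 0},{"xyz": [5.3,-5.8,-0.3],"turn": 0,"jaw": 0},{"xyz": [8,-8.8,-0.4],"turn": 0,"jaw": 0},{"xyz": [10.7,-11.7,-0.6],"turn": 0,"jaw": 0},{"xyz": [13.3,-14.7,-0.7],"turn": 0,"jaw": 0}]}}

```text
clock: 0.57
position: [0.3328, -0.3658, 0.2332]
ee_rot: [-3.056, -0.722, 0.001]
force: [-0.0, 0.1, 0.8]
width: 1.002
```

Request:
{"method": "arm_command", "body": {"deltas": [{"xyz": [2.65,-2.9,-0.15],"turn": 0,"jaw": 0},{"xyz": [5.3,-5.8,-0.3],"turn": 0,"jaw": 0},{"xyz": [8,-8.8,-0.4],"turn": 0,"jaw": 0},{"xyz": [10.7,-11.7,-0.6],"turn": 0,"jaw": 0},{"xyz": [13.3,-14.7,-0.7],"turn": 0,"jaw": 0}]}}

```text
clock: 0.98
position: [0.3862, -0.173, 0.2406]
ee_rot: [-3.057, -0.722, 0.0]
force: [1.1, 0.0, 0.9]
width: 0.996
```

```bash
python3 -c "
from h import *
go(.45,.05,.25,-94)"
```

```text
pos [ 0.3862 -0.173   0.2406] yaw -63.43 clk 0.98 w 91.7 F [1.1 0.  0.9] j [ 0.49  0.11 -0.21  2.    0.03  1.04 -0.84]
  delta cm [ 15.68 -17.09  -0.92] len 23.2 turn 30.57
```

Request:
{"method": "arm_command", "body": {"deltas": [{"xyz": [2.6,-2.8,-0.15],"turn": 6,"jaw": 0},{"xyz": [5.2,-5.7,-0.3],"turn": 12,"jaw": 0},{"xyz": [7.8,-8.5,-0.4],"turn": 18,"jaw": 0},{"xyz": [10.4,-11.4,-0.6],"turn": 24,"jaw": 0},{"xyz": [13,-14.2,-0.7],"turn": 30,"jaw": 0}]}}

```text
clock: 1.4
position: [0.4332, -0.0078, 0.2472]
ee_rot: [-3.141, 0.053, 0.0]
force: [1.5, -0.0, 0.0]
width: 1.0
```

Run:
```python
from h import *
go(.45,.05,.25,-94)
d=snap('wrist','w1');snap('top','top1')
```

```text
pos [ 0.4332 -0.0078  0.2472] yaw -91.93 clk 1.4 w 92.0 F [ 1.5 -0.   0. ] j [ 0.2   0.13 -0.34  1.96  0.05  1.07 -1.76]
  delta cm [ 1.48 -5.83 -0.28] len 6.0 turn 2.07
```

View pics/w1.png

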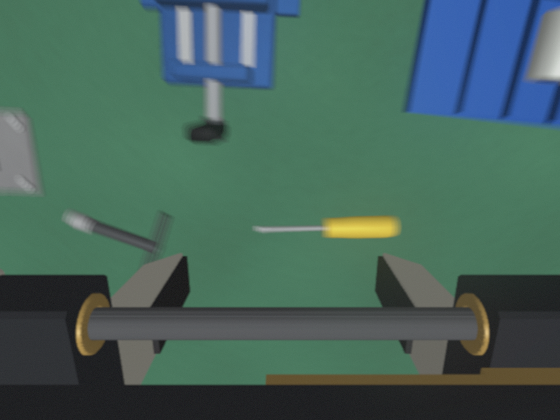

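The wrist view shows the vise at (215,40) and the black grip at (208,131), but it's blurred by motion. I'll move on and let it settle.

Request:
{"method": "arm_command", "body": {"deltas": [{"xyz": [1.0,-3.0,-0.2],"turn": 1,"jaw": 0},{"xyz": [1.5,-5.8,-0.3],"turn": 2,"jaw": 0},{"xyz": [1.5,-5.8,-0.3],"turn": 2,"jaw": 0},{"xyz": [1.5,-5.8,-0.3],"turn": 2,"jaw": 0}]}}

```text
clock: 1.83
position: [0.4508, 0.0546, 0.2504]
ee_rot: [-3.137, 0.092, -0.001]
force: [-0.4, -0.1, -0.6]
width: 0.999
```

Run:
```python
from h import *
go(.48,.05,.20,-94)
d=snap('wrist','w2')
P=pts(d);M=masks(d)
n,l,s,c=cv2.connectedComponentsWithStats((M['blue']&(P[...,2]>.062)&(P[...,2]<.08)).astype(np.uint8))
for i in range(1,n):
    if s[i,4]>100:q=P[l==i];print('jaw',s[i],rect(q),q[:,2].mean())
k=M['blk']&(P[...,2]>.06)&(P[...,2]<.12)&(P[...,0]>.45);q=P[k];print('grip',len(q),rect(q),q.max(0))
q=q[q[:,2]>.1];print('grip top',len(q),rect(q))
k=(P[...,2]>.074)&(P[...,2]<.12)&(P[...,0]>.55)&~M['blue'];q=P[k];print('bush',len(q),rect(q),q.max(0))
```

```text
pos [0.4508 0.0546 0.2504] yaw -93.36 clk 1.83 w 91.9 F [-0.4 -0.1 -0.6] j [ 0.1   0.16 -0.38  1.91  0.07  1.08 -1.94]
  delta cm [2.93 0.31 5.04] len 5.8 turn 0.64
jaw [ 225    0  118   28 3168] (array([602. ,  46.3]), array([99.7, 19.8]), 86.37) 0.070076801660129
jaw [ 245   84   76   17 1169] (array([538.5,  50.6]), array([68.9, 13.9]), 86.65) 0.06617871721826243
grip 3 (array([493.7, 179.3]), array([1.000e-01, 2.528e+02]), 0.05) [0.4938875  0.30564478 0.09217466]
grip top 0 (array([0., 0.]), array([0., 0.]), 0.0)Traceback (most recent call last):
  File "<stdin>", line 10, in <module>
    return umr_maximum(a, axis, None, out, keepdims, initial, where)
ValueError: zero-size array to reduction operation maximum which has no identity
```

View pics/w2.png

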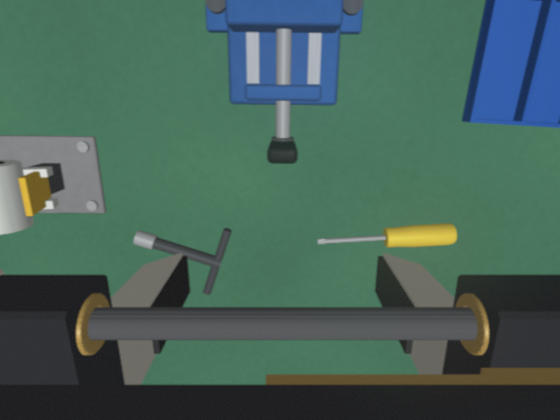

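The sharp view has the grip at (282,150) and the bracket at (283,92). I'll measure the grip by height.

Run:
```python
from h import *
d=load('w2');P=pts(d)
S=P[130:170,255:310];f=d['frame'][130:170,255:310]
k=(S[...,2]>.07)&(S[...,2]<.15);q=S[k];print(len(q),rect(q),q.max(0),np.median(q,0))
for lo in(.095,.1,.103):
    q=S[(S[...,2]>lo)&(S[...,2]<.12)];print(lo,len(q),rect(q),q.mean(0))
```

```text
584 (array([486.8,  54.2]), array([25.5, 14.4]), 85.94) [0.49452389 0.06721669 0.10821245] [0.48898483 0.05427125 0.10554005]
0.095 504 (array([486.9,  54.6]), array([24.9, 14.4]), 86.26) [0.48771272 0.05438657 0.10523805]
0.1 478 (array([486.8,  54.6]), array([24.9, 14.2]), 86.5) [0.48739144 0.05444844 0.10565021]
0.103 453 (array([487. ,  54.6]), array([24.8, 13.8]), 86.5) [0.48736516 0.05444538 0.10583758]
```

```bash
python3 -c "
from h import *
go(.487,.0545,.073,-93.6)"
```

```text
pos [0.4507 0.0532 0.2503] yaw -93.49 clk 1.88 w 92.2 F [ 0.8 -0.6 -0.4] j [ 0.1   0.16 -0.38  1.91  0.07  1.08 -1.94]
  delta cm [ 3.61 -0.3  17.73] len 18.1 turn 0.11
```

Request:
{"method": "arm_command", "body": {"deltas": [{"xyz": [3.6,-0.3,3.5],"turn": 0.1,"jaw": 0},{"xyz": [3.6,-0.3,7],"turn": 0.1,"jaw": 0},{"xyz": [3.6,-0.3,10.5],"turn": 0.1,"jaw": 60},{"xyz": [3.6,-0.3,14],"turn": 0.1,"jaw": 60},{"xyz": [3.6,-0.3,15],"turn": 0.1,"jaw": 60}]}}

```text
clock: 2.3
position: [0.4836, 0.0518, 0.0959]
ee_rot: [-3.14, 0.1, 0.011]
force: [-1.1, -0.2, -0.1]
width: 0.829
```

```bash
python3 -c "
from h import *
go(.487,.0545,.073,-93.6);snap('scene','s3')"
```

```text
pos [0.4836 0.0518 0.0959] yaw -93.66 clk 2.3 w 76.2 F [-1.1 -0.2 -0.1] j [ 0.05  0.41 -0.34  2.03  0.19  0.75 -2.04]
  delta cm [ 0.34 -0.3   2.29] len 2.3 turn -0.06
```

Request:
{"method": "arm_command", "body": {"deltas": [{"xyz": [0.3,-0.3,2.2],"turn": 0,"jaw": 80},{"xyz": [0.3,-0.3,2.3],"turn": 0,"jaw": 100},{"xyz": [0.3,-0.3,2.3],"turn": 0,"jaw": 200},{"xyz": [0.3,-0.3,2.3],"turn": 0,"jaw": 255},{"xyz": [0.3,-0.3,2.3],"turn": 0,"jaw": 255}], "force": 40}}

```text
clock: 2.77
position: [0.4879, 0.0548, 0.0752]
ee_rot: [-3.139, 0.1, 0.007]
force: [-0.2, 0.3, 0.9]
width: 0.453
```

Request:
{"method": "arm_command", "body": {"deltas": [{"xyz": [0,0,0],"turn": 0,"jaw": 255},{"xyz": [0,0,0],"turn": 0,"jaw": 255},{"xyz": [0,0,0],"turn": 0,"jaw": 255},{"xyz": [0,0,0],"turn": 0,"jaw": 255}]}}

```text
clock: 3.1
position: [0.4886, 0.0536, 0.0764]
ee_rot: [3.139, -0.102, -0.004]
force: [-1.8, -4.8, 9.6]
width: 0.279
```

```bash
python3 -c "
from h import *
go(.487,.0545,.073,-93.6);snap('scene','s4')"
```

```text
pos [0.4886 0.0536 0.0764] yaw -93.72 clk 3.1 w 25.7 F [-1.8 -4.8  9.6] j [ 0.04  0.44 -0.33  2.04  0.22  0.7  -2.07]
  delta cm [-0.17 -0.08  0.34] len 0.4 turn -0.12
```

View pics/s4.png

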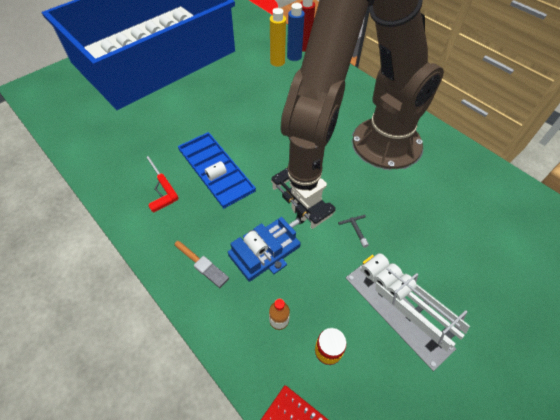

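The gripper holds the pull grip, with a 25.7 mm opening. I'll pull the jaw open now.

Request:
{"method": "arm_command", "body": {"deltas": [{"xyz": [-0.8,0,0],"turn": 0,"jaw": 255},{"xyz": [-1.6,0,0],"turn": 0,"jaw": 255},{"xyz": [-2.4,0,0],"turn": 0,"jaw": 255},{"xyz": [-3.2,0,0],"turn": 0,"jaw": 255},{"xyz": [-3.6,0,0],"turn": 0,"jaw": 255}]}}

```text
clock: 3.57
position: [0.4531, 0.056, 0.0765]
ee_rot: [3.14, -0.102, -0.001]
force: [8.1, 0.5, -16.8]
width: 0.276
```

Run:
```python
from h import *
go(.487,.0545,.073,-93.6)
d=snap('top','top5')
f=d['frame'][150:290,215:325,::-1];cv2.imwrite('pics/c.png',cv2.resize(f,None,fx=4,fy=4,interpolation=cv2.INTER_CUBIC))
```

```text
pos [0.4531 0.056  0.0765] yaw -93.72 clk 3.57 w 25.4 F [  8.1   0.5 -16.8] j [ 0.03  0.39 -0.34  2.12  0.21  0.66 -2.09]
  delta cm [ 3.39 -0.07  0.35] len 3.4 turn -0.12
```

View pics/c.png

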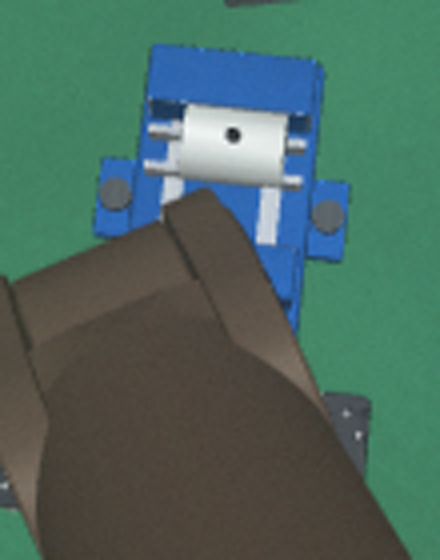

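The jaw is open: the grip moved 35.5 mm and the bushing is still on its parallels. I'll release and rise.

Request:
{"method": "arm_command", "body": {"deltas": [{"xyz": [0,0,0],"turn": 0,"jaw": 100},{"xyz": [0,0,0],"turn": 0,"jaw": 100},{"xyz": [0,0,0],"turn": 0,"jaw": 60},{"xyz": [0,0,-1],"turn": 0,"jaw": 0},{"xyz": [0,0,-4],"turn": 0,"jaw": 0}]}}

```text
clock: 4.03
position: [0.4503, 0.0556, 0.1149]
ee_rot: [3.139, -0.101, -0.012]
force: [0.5, -0.1, 0.5]
width: 0.591
```

Request:
{"method": "arm_command", "body": {"deltas": [{"xyz": [0.5,0,-4],"turn": 0,"jaw": 0},{"xyz": [2,0,-8],"turn": 0,"jaw": 0},{"xyz": [5,0,-10.5],"turn": 0,"jaw": 0},{"xyz": [8,0,-12],"turn": 0,"jaw": 0},{"xyz": [8,0,-12],"turn": 0,"jaw": 0}]}}

```text
clock: 4.45
position: [0.5375, 0.0501, 0.2392]
ee_rot: [-3.139, 0.105, -0.003]
force: [1.0, 0.0, -0.4]
width: 0.958
```

Request:
{"method": "arm_command", "body": {"deltas": [{"xyz": [0,0,0],"turn": 0,"jaw": 0},{"xyz": [0,0,0],"turn": 0,"jaw": 0}]}}

```text
clock: 4.62
position: [0.538, 0.0501, 0.24]
ee_rot: [-3.139, 0.105, -0.006]
force: [-0.3, -0.9, -0.6]
width: 1.0
```

Run:
```python
from h import *
d=snap('wrist','w6')
P=pts(d);M=masks(d)
n,l,s,c=cv2.connectedComponentsWithStats((M['blue']&(P[...,2]>.062)&(P[...,2]<.08)).astype(np.uint8))
for i in range(1,n):
    if s[i,4]>100:q=P[l==i];print('jaw',s[i],rect(q),q[:,2].mean())
k=(P[...,2]>.074)&(P[...,2]<.12)&(P[...,0]>.6)&(P[...,1]>-.05)&(P[...,1]<.1)&~M['blue']
n,l,s,c=cv2.connectedComponentsWithStats(k.astype(np.uint8));i=1+np.argmax(s[1:,4]);q=P[l==i]
print('bush',len(q),s[i],rect(q),q.max(0));q=q[q[:,2]>.083];print(rect(q),q.mean(0))
go(.645,.039,.052,-93.6)
```

```text
jaw [ 223    0  121   37 4407] (array([683.4,  41.1]), array([99.2, 27.3]), 86.16) 0.07047676045831236
jaw [ 229  137  108   34 3591] (array([572.1,  49. ]), array([99.3, 30.8]), 86.12) 0.07046314108907292
jaw [ 247  181   73   15 1047] (array([538.6,  50.5]), array([69.4, 14.2]), 86.54) 0.06604182480417939
bush 3797 [ 253   39   75   53 3797] (array([646.4,  37.6]), array([60. , 40.8]), 86.07) [0.66864839 0.06848765 0.09070755]
(array([646.6,  37.6]), array([60. , 30.5]), 86.15) [0.64655377 0.03763371 0.08660135]
pos [0.5371 0.0501 0.2394] yaw -93.82 clk 4.67 w 91.3 F [ 0.5  0.5 -0.2] j [ 0.09  0.31 -0.36  1.74  0.12  1.11 -1.95]
  delta cm [10.81  0.4  18.76] len 21.7 turn -0.22
```

View pics/w6.png

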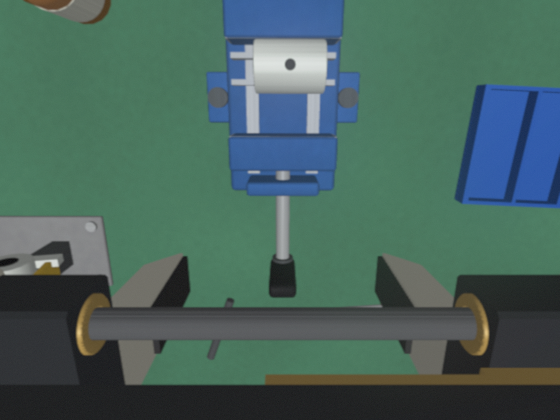

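The bushing is at (290,65) in the image, which works out to world (0.6465, 0.0376) with yaw 86.1°. I'll descend on it in two stages.

Request:
{"method": "arm_command", "body": {"deltas": [{"xyz": [4,0.3,0],"turn": 0,"jaw": 0},{"xyz": [8,0.5,0],"turn": 0,"jaw": 0},{"xyz": [10.9,0.5,2],"turn": 0,"jaw": 0},{"xyz": [10.9,0.5,6],"turn": 0,"jaw": 0},{"xyz": [10.9,0.5,10],"turn": 0,"jaw": 0}]}}

```text
clock: 5.08
position: [0.6468, 0.0381, 0.1386]
ee_rot: [-3.139, 0.105, -0.006]
force: [-0.0, -0.6, -1.5]
width: 1.0
```

Request:
{"method": "arm_command", "body": {"deltas": [{"xyz": [0,0,0.4],"turn": 0,"jaw": 0},{"xyz": [0,0,0.4],"turn": 0,"jaw": 0}]}}

```text
clock: 5.25
position: [0.6439, 0.0379, 0.132]
ee_rot: [-3.14, 0.104, 0.005]
force: [-0.0, -0.0, 0.3]
width: 1.0
```

```bash
python3 -c "
from h import *
go(.6465,.0376,.053,-93.9)"
```

```text
pos [0.6439 0.0379 0.132 ] yaw -93.8 clk 5.25 w 92.0 F [-0.  -0.   0.3] j [ 0.06  0.58 -0.31  1.61  0.2   0.99 -1.95]
  delta cm [0.28 0.02 7.9 ] len 7.9 turn 0.1
```

Request:
{"method": "arm_command", "body": {"deltas": [{"xyz": [0.2,0,3],"turn": 0,"jaw": 0},{"xyz": [0.3,0,6],"turn": 0,"jaw": 0},{"xyz": [0.3,0,7.9],"turn": 0,"jaw": 0},{"xyz": [0.3,0,7.9],"turn": 0,"jaw": 40},{"xyz": [0.3,0,7.9],"turn": 0,"jaw": 60}], "force": 25}}

```text
clock: 5.67
position: [0.6473, 0.0381, 0.055]
ee_rot: [-3.139, 0.104, 0.003]
force: [0.3, -0.3, 0.3]
width: 0.902
```

```bash
python3 -c "
from h import *
go(.6465,.0376,.053,-93.9)"
```

```text
pos [0.6473 0.0381 0.055 ] yaw -93.78 clk 5.67 w 83.0 F [ 0.3 -0.3  0.3] j [ 0.05  0.67 -0.29  1.66  0.24  0.85 -1.98]
  delta cm [-0.07  0.06  0.2 ] len 0.2 turn 0.12
```

Request:
{"method": "arm_command", "body": {"deltas": [{"xyz": [0,0,0.2],"turn": 0,"jaw": 120},{"xyz": [0,0,0.2],"turn": 0,"jaw": 160},{"xyz": [0,0,0.2],"turn": 0,"jaw": 200},{"xyz": [0,0,0.2],"turn": 0,"jaw": 255},{"xyz": [0,0,0.2],"turn": 0,"jaw": 255}], "force": 25}}

```text
clock: 6.08
position: [0.6484, 0.0381, 0.0548]
ee_rot: [-3.139, 0.104, -0.001]
force: [-1.2, -1.2, 9.1]
width: 0.655
```

Request:
{"method": "arm_command", "body": {"deltas": [{"xyz": [0,0,0],"turn": 0,"jaw": 255},{"xyz": [0,0,0],"turn": 0,"jaw": 255}]}}

```text
clock: 6.25
position: [0.6483, 0.0381, 0.0552]
ee_rot: [-3.139, 0.104, -0.002]
force: [0.6, 0.3, -2.0]
width: 0.651
```

```bash
python3 -c "
from h import *
go(.6465,.0376,.053,-93.9)"
```

```text
pos [0.6483 0.0381 0.0552] yaw -93.8 clk 6.25 w 59.9 F [ 0.6  0.3 -2. ] j [ 0.05  0.67 -0.29  1.66  0.24  0.85 -1.98]
  delta cm [-0.18  0.06  0.22] len 0.3 turn 0.1
```

The bushing is gripped at 59.9 mm. I'll lift it and re-measure the tray.

Request:
{"method": "arm_command", "body": {"deltas": [{"xyz": [0,0,-1],"turn": 0,"jaw": 255},{"xyz": [0,0,-4],"turn": 0,"jaw": 255},{"xyz": [0,0,-8],"turn": 0,"jaw": 255},{"xyz": [0,0,-12],"turn": 0,"jaw": 255},{"xyz": [0,0,-14.5],"turn": 0,"jaw": 255}]}}

```text
clock: 6.67
position: [0.6493, 0.0385, 0.2052]
ee_rot: [-3.138, 0.104, -0.008]
force: [1.4, 0.8, -2.3]
width: 0.651
```

```bash
cat >> h.py <<'E'
def traypose(d,xmin=None):
    P=pts(d);b=masks(d)['blue']&(P[...,1]<-.1)&(P[...,1]>-.6)&(P[...,2]<.035)&(P[...,0]>.35)
    q=P[b&(P[...,2]>.014)];r=rect(q);c,s,a=r
    if s[0]<s[1]: a=a-90   # long side direction
    # a = direction of long side (tray y axis up to sign), want ~ +y(90)
    if a<0:a+=180
    a=np.radians(a);y=np.array([np.cos(a),np.sin(a)]);x=np.array([y[1],-y[0]])
    print('tray',c,s,'xdir',np.degrees(np.arctan2(x[1],x[0])).round(2))
    for k in(-125,-75,-25,25,75,125): print('  lane',k,(c+k*y).round(1))
    w=(P[...,2]>.035)&(P[...,2]<.07)&(P[...,1]<-.1)&(P[...,1]>-.6)&(P[...,0]>.4)&(P[...,0]<.7)&masks(d)['white']
    n,l,s,cc=cv2.connectedComponentsWithStats(w.astype(np.uint8))
    for i in range(1,n):
        if s[i,4]>60:
            q=P[l==i];m=np.array(rect(q)[0]);dd=m-c;print('  bushing',rect(q),'tray xy',round(dd@x,1),round(dd@y,1),'zmax',np.percentile(q[:,2],98).round(3))
E
python3 - <<'E'
from h import *
d=snap('top','top7');traypose(d)
go(.5,-.2,.2,-6.5)
E
```

```text
tray [ 536.7 -358.2] [215.6 125.3] xdir -6.51
  lane -125 [ 522.5 -482.4]
  lane -75 [ 528.2 -432.7]
  lane -25 [ 533.9 -383. ]
  lane 25 [ 539.5 -333.4]
  lane 75 [ 545.2 -283.7]
  lane 125 [ 550.9 -234. ]
  bushing (array([ 556. , -283.7]), array([40.4, 59.5]), 83.47) tray xy 10.7 76.2 zmax 0.051
pos [0.6514 0.0389 0.2096] yaw -93.79 clk 6.72 w 60.0 F [2.5 1.  1.8] j [ 0.07  0.51 -0.32  1.51  0.17  1.14 -1.92]
  delta cm [-13.53  24.85   0.73] len 28.3 turn -87.29
```

View pics/top7.png

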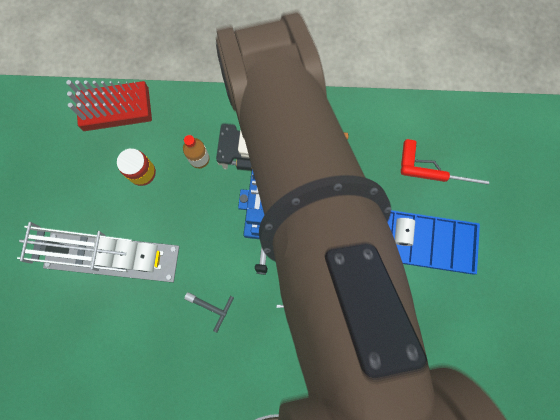

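From here I can only see part of the tray. Its x direction is -6.5° and the packed bushing is still at the same spot. I'll carry over to a hover above the tray and check it with the wrist camera.

Request:
{"method": "arm_command", "body": {"deltas": [{"xyz": [-0.6,3.4,0],"turn": -6.8,"jaw": 255},{"xyz": [-1.3,6.8,0],"turn": -13.6,"jaw": 255},{"xyz": [-1.9,10.3,0],"turn": -20.4,"jaw": 255},{"xyz": [-2.6,13.7,0],"turn": -27.2,"jaw": 255},{"xyz": [-3.2,17.1,0],"turn": -34,"jaw": 255}]}}

```text
clock: 7.13
position: [0.6072, -0.1311, 0.209]
ee_rot: [3.03, 0.828, 0.018]
force: [1.5, -0.5, -2.3]
width: 0.651
```

Request:
{"method": "arm_command", "body": {"deltas": [{"xyz": [-2.4,2.5,0],"turn": -6.8,"jaw": 255},{"xyz": [-4.9,5,0],"turn": -13.6,"jaw": 255},{"xyz": [-7.3,7.5,0],"turn": -20.4,"jaw": 255},{"xyz": [-9.8,10,0],"turn": -27.2,"jaw": 255},{"xyz": [-12.2,12.4,0],"turn": -34,"jaw": 255}]}}

```text
clock: 7.55
position: [0.5642, -0.3018, 0.2085]
ee_rot: [2.648, 1.683, 0.016]
force: [1.4, -0.5, -2.7]
width: 0.65
```

Run:
```python
from h import *
go(.54,-.4,.21,-6.5)
```

```text
pos [ 0.5642 -0.3018  0.2085] yaw -25.13 clk 7.55 w 59.8 F [ 1.4 -0.5 -2.7] j [ 0.77  0.53 -0.55  1.53  0.29  1.15 -0.27]
  delta cm [-9.91  1.98 -0.19] len 10.1 turn -18.63
```

Request:
{"method": "arm_command", "body": {"deltas": [{"xyz": [-3.3,0.7,0],"turn": -6.8,"jaw": 255},{"xyz": [-6.6,1.4,0],"turn": -13.6,"jaw": 255},{"xyz": [-9.9,2,0],"turn": -18.6,"jaw": 255},{"xyz": [-9.9,2,0],"turn": -18.6,"jaw": 255},{"xyz": [-9.9,2,0],"turn": -18.6,"jaw": 255}]}}

```text
clock: 7.97
position: [0.5383, -0.403, 0.2074]
ee_rot: [2.346, 2.081, 0.013]
force: [0.4, 1.8, -1.7]
width: 0.656
```

Run:
```python
from h import *
d=snap('wrist','w8');traypose(d)
d=snap('top','top8');traypose(d)
go(.5508,-.2343,.1,-6.5)
```

```text
tray [ 537.3 -349.1] [223.7 124.4] xdir -6.53
  lane -125 [ 523.1 -473.3]
  lane -75 [ 528.8 -423.6]
  lane -25 [ 534.5 -373.9]
  lane 25 [ 540.1 -324.3]
  lane 75 [ 545.8 -274.6]
  lane 125 [ 551.5 -224.9]
  bushing (array([ 556.5, -282.1]), array([40.8, 59.6]), 83.3) tray xy 11.5 68.7 zmax 0.05
tray [ 542.3 -309.3] [314.  125.5] xdir -6.65
  lane -125 [ 527.8 -433.5]
  lane -75 [ 533.6 -383.8]
  lane -25 [ 539.4 -334.1]
  lane 25 [ 545.2 -284.5]
  lane 75 [ 551.  -234.8]
  lane 125 [ 556.8 -185.1]
  bushing (array([ 555.9, -283.5]), array([40.3, 58.9]), 83.73) tray xy 10.5 27.2 zmax 0.051
pos [ 0.5404 -0.399   0.2081] yaw -6.55 clk 8.07 w 60.0 F [ 0.8  0.3 -1.5] j [ 0.93  0.6  -0.61  1.44  0.34  1.2   0.17]
  delta cm [16.44 -0.96 10.87] len 19.7 turn -0.05
```

View pics/w8.png

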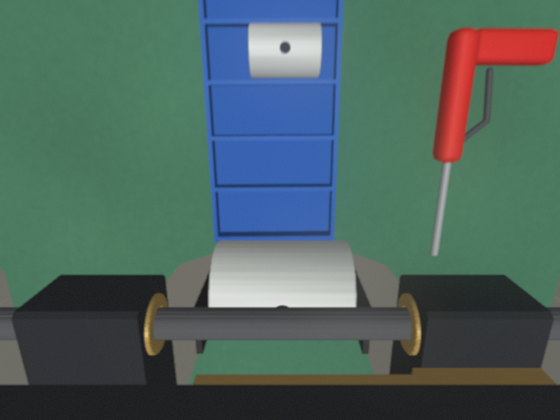

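From the top camera, the whole tray is unmoved with its centre at (0.5423, -0.309). I'll use lane -75, which is nearest.

Run:
```python
from h import *
go(.5336,-.3820,.06,-6.6)
```

```text
pos [ 0.5404 -0.399   0.2081] yaw -6.55 clk 8.07 w 60.0 F [ 0.8  0.3 -1.5] j [ 0.93  0.6  -0.61  1.44  0.34  1.2   0.17]
  delta cm [ 1.55 -1.03 14.81] len 14.9 turn 0.05
```

Request:
{"method": "arm_command", "body": {"deltas": [{"xyz": [1.5,-1,3.5],"turn": 0,"jaw": 255},{"xyz": [1.5,-1,7.5],"turn": 0,"jaw": 255},{"xyz": [1.5,-1,11.5],"turn": 0,"jaw": 255},{"xyz": [1.5,-1,14],"turn": 0,"jaw": 255},{"xyz": [1.5,-1,14],"turn": 0,"jaw": 255}]}}

```text
clock: 8.48
position: [0.5308, -0.379, 0.0626]
ee_rot: [-2.34, -2.091, -0.012]
force: [-1.4, -0.4, -3.4]
width: 0.651
```

Run:
```python
from h import *
go(.5336,-.3820,.0175,-6.6)
```

```text
pos [ 0.5308 -0.379   0.0626] yaw -6.42 clk 8.48 w 59.9 F [-1.4 -0.4 -3.4] j [ 0.9   0.71 -0.56  1.63  0.43  0.93  0.07]
  delta cm [-0.3   0.3   4.51] len 4.5 turn 0.18
```

Request:
{"method": "arm_command", "body": {"deltas": [{"xyz": [-0.3,0.2,1.5],"turn": 0.2,"jaw": 255},{"xyz": [-0.3,0.2,3],"turn": 0.2,"jaw": 255},{"xyz": [-0.3,0.2,3.6],"turn": 0.2,"jaw": 255},{"xyz": [-0.3,0.2,4],"turn": 0.2,"jaw": 255},{"xyz": [-0.3,0.2,4.2],"turn": 0.2,"jaw": 255}]}}

```text
clock: 8.9
position: [0.5337, -0.3815, 0.0218]
ee_rot: [-2.344, -2.089, -0.013]
force: [-0.5, 0.3, -2.1]
width: 0.652
```

Request:
{"method": "arm_command", "body": {"deltas": [{"xyz": [0,0,0.1],"turn": 0,"jaw": 255},{"xyz": [0,0,0.2],"turn": 0,"jaw": 255},{"xyz": [0,0,0.25],"turn": 0,"jaw": 255}]}}

```text
clock: 9.15
position: [0.5343, -0.3817, 0.0203]
ee_rot: [-2.344, -2.09, -0.014]
force: [-0.1, 0.6, -3.0]
width: 0.651
```

Run:
```python
from h import *
go(.5336,-.3820,.0165,-6.6)
```

```text
pos [ 0.5343 -0.3817  0.0203] yaw -6.57 clk 9.15 w 59.9 F [-0.1  0.6 -3. ] j [ 0.88  0.76 -0.53  1.65  0.47  0.86  0.05]
  delta cm [-0.04 -0.07  0.38] len 0.4 turn 0.03
```

Request:
{"method": "arm_command", "body": {"deltas": [{"xyz": [0,0,0.2],"turn": 0,"jaw": 255},{"xyz": [0,0,0.3],"turn": 0,"jaw": 255},{"xyz": [0,0,0.35],"turn": 0,"jaw": 255},{"xyz": [0,0,0.35],"turn": 0,"jaw": 255},{"xyz": [0,0,0.35],"turn": 0,"jaw": 255}]}}

```text
clock: 9.57
position: [0.5343, -0.3817, 0.0167]
ee_rot: [-2.344, -2.09, -0.014]
force: [-0.2, 0.4, -2.0]
width: 0.655
```

Run:
```python
from h import *
go(.5336,-.3820,.0165,-6.6)
```

```text
pos [ 0.5343 -0.3817  0.0167] yaw -6.58 clk 9.57 w 60.2 F [-0.2  0.4 -2. ] j [ 0.88  0.77 -0.53  1.65  0.47  0.85  0.04]
  delta cm [-0.04 -0.06  0.02] len 0.1 turn 0.02
```

Request:
{"method": "arm_command", "body": {"deltas": [{"xyz": [0,0,0.1],"turn": 0,"jaw": 255},{"xyz": [0,0,0.1],"turn": 0,"jaw": 255},{"xyz": [0,0,0.1],"turn": 0,"jaw": 255}]}}

```text
clock: 9.82
position: [0.5344, -0.3818, 0.016]
ee_rot: [-2.345, -2.09, -0.014]
force: [-1.6, 0.9, 2.8]
width: 0.653
```

Request:
{"method": "arm_command", "body": {"deltas": [{"xyz": [0,0,0.1],"turn": 0,"jaw": 255},{"xyz": [0,0,0.1],"turn": 0,"jaw": 255},{"xyz": [0,0,0.1],"turn": 0,"jaw": 255}]}}

```text
clock: 10.07
position: [0.5345, -0.3817, 0.016]
ee_rot: [-2.345, -2.09, -0.014]
force: [-3.0, 1.5, 9.5]
width: 0.655
```

The bushing touched down at z=0.016, as predicted. I'll release it gently and rise.

Request:
{"method": "arm_command", "body": {"deltas": [{"xyz": [0,0,-0.05],"turn": 0,"jaw": 75},{"xyz": [0,0,-0.05],"turn": 0,"jaw": 66},{"xyz": [0,0,-0.05],"turn": 0,"jaw": 66},{"xyz": [0,0,-0.05],"turn": 0,"jaw": 66}]}}

```text
clock: 10.4
position: [0.5345, -0.3817, 0.0163]
ee_rot: [-2.345, -2.09, -0.014]
force: [-0.2, -0.2, -0.7]
width: 0.742
```

Request:
{"method": "arm_command", "body": {"deltas": [{"xyz": [0,0,-1],"turn": 0,"jaw": 66},{"xyz": [0,0,-3],"turn": 0,"jaw": 66},{"xyz": [0,0,-7],"turn": 0,"jaw": 30},{"xyz": [0,0,-11],"turn": 0,"jaw": 0},{"xyz": [0,0,-15],"turn": 0,"jaw": 0}]}}

```text
clock: 10.82
position: [0.5333, -0.3822, 0.1684]
ee_rot: [-2.344, -2.09, -0.014]
force: [0.8, -0.7, 0.2]
width: 0.909
```

Run:
```python
from h import *
d=snap('top','top9');traypose(d)
go(.48,.2,.24,-6)
P=pts(d)
```

```text
tray [ 542.4 -308.4] [312.6 125.4] xdir -6.58
  lane -125 [ 528.1 -432.6]
  lane -75 [ 533.8 -382.9]
  lane -25 [ 539.5 -333.2]
  lane 25 [ 545.3 -283.6]
  lane 75 [ 551.  -233.9]
  lane 125 [ 556.7 -184.2]
  bushing (array([ 556. , -284.1]), array([40. , 59.6]), 82.94) tray xy 10.7 25.7 zmax 0.051
  bushing (array([ 534.2, -383.1]), array([40.2, 59.6]), 84.27) tray xy 0.4 -75.1 zmax 0.051
pos [ 0.5372 -0.3837  0.1776] yaw -6.57 clk 10.87 w 87.5 F [ 4.3 -1.3  6.8] j [ 0.92  0.6  -0.61  1.51  0.36  1.12  0.14]
  delta cm [ 57.35 -12.27  -6.28] len 59.0 turn -0.57
```

View pics/top9.png

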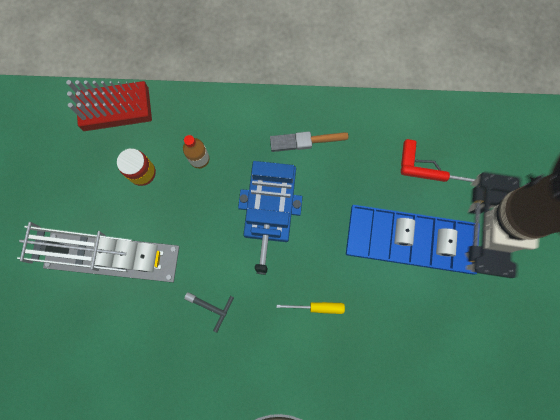

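The first bushing lies at lane -75, right in the middle. Next I'll go to the track.

Request:
{"method": "arm_command", "body": {"deltas": [{"xyz": [3.8,-0.8,-0.8],"turn": 0,"jaw": 0},{"xyz": [7.6,-1.6,-2],"turn": 0,"jaw": 0},{"xyz": [11.5,-2.4,-3.5],"turn": 0,"jaw": 0},{"xyz": [15.3,-3.3,-5],"turn": 0,"jaw": 0},{"xyz": [19.1,-4.1,-6.3],"turn": 0,"jaw": 0}]}}

```text
clock: 11.28
position: [0.5169, -0.1879, 0.2417]
ee_rot: [2.337, 2.083, 0.02]
force: [1.3, -0.2, 0.5]
width: 1.0
```

Request:
{"method": "arm_command", "body": {"deltas": [{"xyz": [3.8,-0.8,0],"turn": 0,"jaw": 0},{"xyz": [7.6,-1.6,0],"turn": 0,"jaw": 0},{"xyz": [11.5,-2.4,0],"turn": 0,"jaw": 0},{"xyz": [15.3,-3.3,0],"turn": 0,"jaw": 0},{"xyz": [19.1,-4.1,0],"turn": 0,"jaw": 0}]}}

```text
clock: 11.7
position: [0.4973, 0.0085, 0.2421]
ee_rot: [2.336, 2.083, 0.021]
force: [1.1, -0.4, -0.1]
width: 1.001
```

Request:
{"method": "arm_command", "body": {"deltas": [{"xyz": [3.8,-0.8,0],"turn": 0,"jaw": 0},{"xyz": [7.6,-1.6,0],"turn": 0,"jaw": 0},{"xyz": [11.5,-2.4,0],"turn": 0,"jaw": 0},{"xyz": [15.3,-3.3,0],"turn": 0,"jaw": 0},{"xyz": [19.1,-4.1,0],"turn": 0,"jaw": 0}]}}

```text
clock: 12.12
position: [0.4778, 0.2048, 0.2423]
ee_rot: [2.335, 2.082, 0.022]
force: [0.6, -0.6, -0.5]
width: 1.001
```

Request:
{"method": "arm_command", "body": {"deltas": [{"xyz": [0,0,0],"turn": 0,"jaw": 0},{"xyz": [0,0,0],"turn": 0,"jaw": 0}]}}

```text
clock: 12.28
position: [0.4766, 0.2081, 0.2429]
ee_rot: [2.329, 2.09, 0.024]
force: [0.4, -1.0, 0.5]
width: 1.005
```

```bash
cat >> h.py <<'E'
def track(d):
    P=pts(d)
    k=(P[...,2]>.098)&(P[...,2]<.125)&(P[...,0]>.38)&(P[...,0]<.56)&(P[...,1]>.25)&(P[...,1]<.40)&masks(d)['white']
    n,l,s,c=cv2.connectedComponentsWithStats(k.astype(np.uint8))
    for i in range(1,n):
        if s[i,4]>80:
            q=P[l==i];print('cyl',s[i],rect(q),q.mean(0).round(4),'zmax',np.percentile(q[:,2],98).round(4))
    k=masks(d)['yel']&(P[...,1]>.2)&(P[...,2]>.085)&(P[...,2]<.11);q=P[k];print('stop',len(q),rect(q),q.mean(0))
E
python3 - <<'E'
from h import *
d=snap('wrist','w10');track(d)
print('top');track(load('top9'))
go(.47,.3,.24,-6)
E
```

```text
cyl [ 195    0   93  103 6552] (array([462.6, 327.5]), array([71.7, 64.8]), 86.47) [0.4645 0.3209 0.1153] zmax 0.1243
cyl [287   0   5  20  92] (array([500.2, 352.5]), array([12.8,  2.9]), 85.68) [0.5003 0.3529 0.105 ] zmax 0.1074
stop 228 (array([462.3, 287.3]), array([ 4.3, 33.4]), 86.39) [0.4620648  0.28726925 0.09929602]
top
cyl [104 236  53  36 984] (array([468.8, 345.1]), array([113.9,  64.6]), 85.21) [0.4678 0.3252 0.1145] zmax 0.1246
cyl [100 254  26  17 155] (array([449.8, 373.1]), array([49.8, 32.9]), 86.28) [0.4477 0.3723 0.1169] zmax 0.1247
stop 43 (array([462. , 284.4]), array([ 5.4, 33.8]), 87.68) [0.46192437 0.28445184 0.09828953]
pos [0.4773 0.2057 0.2425] yaw -6.4 clk 12.33 w 92.0 F [ 0.9 -1.2 -0.5] j [ 0.12  0.35 -0.82  1.77  0.3   1.13 -0.91]
  delta cm [ 9.29 -1.79  0.24] len 9.5 turn -0.4
```

View pics/w10.png

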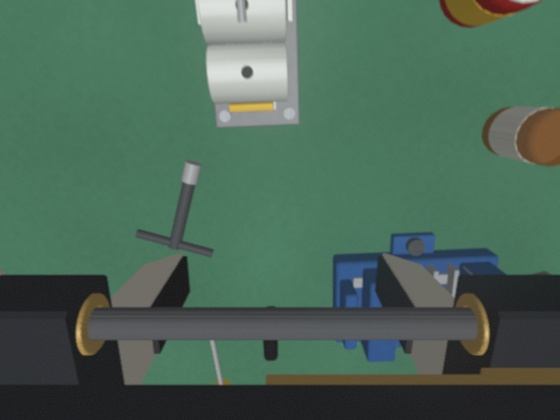

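The end bushing is at (248,73) and the yellow stop at (251,107). I'll isolate that bushing.

Run:
```python
from h import *
d=load('w10');P=pts(d)
S=P[47:103,196:295];w=masks(d)['white'][47:103,196:295]
for lo,hi in((.1,.125),(.11,.125),(.114,.125)):
    q=S[w&(S[...,2]>lo)&(S[...,2]<hi)&(S[...,0]>.42)&(S[...,0]<.51)];print(lo,len(q),rect(q),q.mean(0))
q=S[w&(S[...,2]>.1)&(S[...,2]<.125)]
# fit cylinder: axis dir a deg; radius .022
from scipy.optimize import least_squares
def f(p):
    a=p[0];n=np.array([-np.sin(a),np.cos(a)]);s=(q[:,:2]@n)-p[1];return np.hypot(s,q[:,2]-p[2])-.022
r=least_squares(f,[np.radians(-4),.33,.096],loss='soft_l1',f_scale=.001);a=r.x[0]
print(np.degrees(a),r.x,np.abs(r.fun).mean())
u=np.array([np.cos(a),np.sin(a)]);n=np.array([-u[1],u[0]]);t=q[:,:2]@u;mid=(np.percentile(t,.5)+np.percentile(t,99.5))/2
print('len',np.ptp(np.percentile(t,[.5,99.5])),'centre',(mid*u+r.x[1]*n).round(4))
```

```text
0.1 4208 (array([463.9, 311.3]), array([39.5, 60. ]), 85.37) [0.46381586 0.31130114 0.11492145]
0.11 3742 (array([464.1, 312.4]), array([35.5, 60.1]), 84.08) [0.46402637 0.31312803 0.11595224]
0.114 2875 (array([464.2, 313.5]), array([29.3, 60. ]), 86.27) [0.4641748  0.31331835 0.11700542]
-3.8454146961031226 [-0.06711515  0.34383029  0.09631712] 0.0005108482368564138
len 0.0591015413927094 centre [0.4642 0.3134]
```

The cylinder fit puts the end bushing at (0.4642, 0.3134, 0.0963) with its axis at -3.85°. The height agrees with the given 96 mm.

```bash
python3 -c "
from h import *
go(.4642,.3134,.0855,-3.85)"
```

```text
pos [0.4773 0.2057 0.2425] yaw -6.4 clk 12.33 w 92.0 F [ 0.9 -1.2 -0.5] j [ 0.12  0.35 -0.82  1.77  0.3   1.13 -0.91]
  delta cm [10.53 -2.81 15.67] len 19.1 turn -2.55
```

Request:
{"method": "arm_command", "body": {"deltas": [{"xyz": [3.8,-1,0],"turn": -1,"jaw": 0},{"xyz": [7.5,-2,0],"turn": -2.5,"jaw": 0},{"xyz": [10.5,-2.8,1],"turn": -2.5,"jaw": 0},{"xyz": [10.5,-2.8,4],"turn": -2.5,"jaw": 0},{"xyz": [10.5,-2.8,7],"turn": -2.5,"jaw": 0}]}}

```text
clock: 12.75
position: [0.4633, 0.3143, 0.1726]
ee_rot: [2.285, 2.136, 0.027]
force: [1.1, -1.0, -1.1]
width: 0.999
```

Request:
{"method": "arm_command", "body": {"deltas": [{"xyz": [0,0,0],"turn": 0,"jaw": 0}]}}

```text
clock: 12.83
position: [0.4623, 0.31, 0.1675]
ee_rot: [2.287, 2.134, 0.013]
force: [0.3, -1.0, -0.4]
width: 1.002
```

```bash
python3 -c "
from h import *
go(.4642,.3134,.0855,-3.85)"
```

```text
pos [0.4623 0.31   0.1675] yaw -3.96 clk 12.83 w 92.2 F [ 0.3 -1.  -0.4] j [-0.13  0.5  -0.79  1.78  0.42  1.03 -1.15]
  delta cm [0.38 0.04 8.2 ] len 8.2 turn -0.11
```

Request:
{"method": "arm_command", "body": {"deltas": [{"xyz": [0.3,0,2.5],"turn": 0,"jaw": 0},{"xyz": [0.3,0,5],"turn": 0,"jaw": 0},{"xyz": [0.3,0,7.4],"turn": 0,"jaw": 0},{"xyz": [0.3,0,8.2],"turn": 0,"jaw": 30},{"xyz": [0.3,0,8.2],"turn": 0,"jaw": 50}]}}

```text
clock: 13.25
position: [0.4641, 0.3105, 0.0848]
ee_rot: [2.289, 2.131, 0.009]
force: [-0.6, 0.1, 0.4]
width: 0.899
```

```bash
python3 -c "
from h import *
go(.4642,.3134,.0855,-3.85);snap('scene','s11')"
```

```text
pos [0.4641 0.3105 0.0848] yaw -4.08 clk 13.25 w 82.7 F [-0.6  0.1  0.4] j [-0.18  0.6  -0.73  1.86  0.52  0.88 -1.24]
  delta cm [ 0.29 -0.01 -0.07] len 0.3 turn -0.23
```

View pics/s11.png

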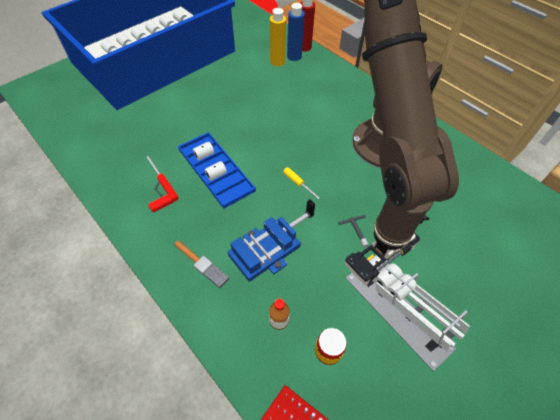

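The fingers straddle the end bushing. I'll close and lift.

Request:
{"method": "arm_command", "body": {"deltas": [{"xyz": [0.3,0,0],"turn": 0,"jaw": 60},{"xyz": [0.3,0,0],"turn": 0,"jaw": 120},{"xyz": [0.3,0,0],"turn": 0,"jaw": 200},{"xyz": [0.3,0,0],"turn": 0,"jaw": 255},{"xyz": [0.3,0,0],"turn": 0,"jaw": 255}], "force": 25}}

```text
clock: 13.72
position: [0.4651, 0.3155, 0.0877]
ee_rot: [2.288, 2.132, 0.016]
force: [-1.8, 0.1, 7.8]
width: 0.657
```

Request:
{"method": "arm_command", "body": {"deltas": [{"xyz": [0,0,0],"turn": 0,"jaw": 255},{"xyz": [0,0,0],"turn": 0,"jaw": 255},{"xyz": [0,0,0],"turn": 0,"jaw": 255}]}}

```text
clock: 13.97
position: [0.4653, 0.3155, 0.0879]
ee_rot: [2.288, 2.132, 0.016]
force: [-1.4, 0.2, -0.5]
width: 0.654
```

```bash
python3 -c "
from h import *
go(.4642,.3134,.0855,-3.85)"
```

```text
pos [0.4653 0.3155 0.0879] yaw -4.05 clk 13.97 w 60.2 F [-1.4  0.2 -0.5] j [-0.19  0.59 -0.73  1.85  0.52  0.89 -1.24]
  delta cm [-0.21 -0.1   0.24] len 0.3 turn -0.2
```

Request:
{"method": "arm_command", "body": {"deltas": [{"xyz": [0,0,-1],"turn": 0,"jaw": 255},{"xyz": [0,0,-3],"turn": 0,"jaw": 255},{"xyz": [0,0,-6],"turn": 0,"jaw": 255},{"xyz": [0,0,-10],"turn": 0,"jaw": 255},{"xyz": [0,0,-14],"turn": 0,"jaw": 255}]}}

```text
clock: 14.38
position: [0.4618, 0.3155, 0.2294]
ee_rot: [2.287, 2.133, 0.013]
force: [1.4, 0.3, -1.6]
width: 0.655
```

Run:
```python
from h import *
d=snap('top','top12');traypose(d)
go(.5281,-.4306,.22,-6.6)
```

```text
tray [ 542.4 -308.8] [313.3 125.4] xdir -6.49
  lane -125 [ 528.3 -433. ]
  lane -75 [ 533.9 -383.3]
  lane -25 [ 539.6 -333.6]
  lane 25 [ 545.2 -284. ]
  lane 75 [ 550.9 -234.3]
  lane 125 [ 556.5 -184.6]
  bushing (array([ 556.2, -283.8]), array([39.6, 59.4]), 83.1) tray xy 10.9 26.4 zmax 0.051
  bushing (array([ 534. , -383.5]), array([39.6, 60.1]), 86.22) tray xy 0.1 -75.2 zmax 0.051
pos [0.464  0.3191 0.2379] yaw -3.98 clk 14.43 w 60.2 F [1.4 3.7 4.8] j [-0.11  0.44 -0.83  1.68  0.36  1.16 -1.11]
  delta cm [-74.35  11.55   1.76] len 75.3 turn 2.62
```

View pics/top12.png

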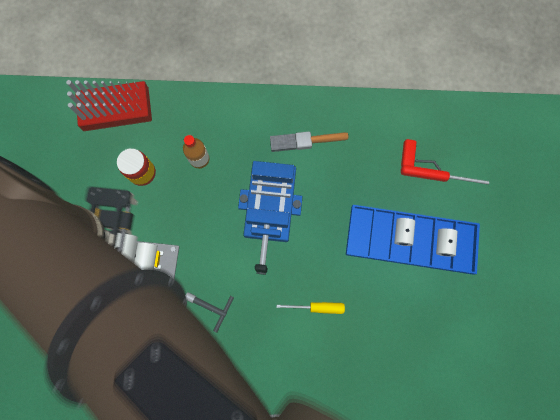

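The next bushing has already rolled down to the stop, and the tray is unmoved. This one goes to lane 125.

Request:
{"method": "arm_command", "body": {"deltas": [{"xyz": [-3.3,0.8,0],"turn": 0,"jaw": 255},{"xyz": [-6.6,1.7,0],"turn": 0,"jaw": 255},{"xyz": [-9.9,2.5,0],"turn": 0,"jaw": 255},{"xyz": [-13.2,3.4,0],"turn": 0,"jaw": 255},{"xyz": [-16.5,4.2,0],"turn": 0,"jaw": 255}]}}

```text
clock: 14.85
position: [0.4944, 0.15, 0.2387]
ee_rot: [2.285, 2.133, 0.031]
force: [0.6, 0.7, -2.1]
width: 0.654
```

Request:
{"method": "arm_command", "body": {"deltas": [{"xyz": [-3.3,0.8,0],"turn": 0,"jaw": 255},{"xyz": [-6.6,1.7,0],"turn": 0,"jaw": 255},{"xyz": [-9.9,2.5,0],"turn": 0,"jaw": 255},{"xyz": [-13.2,3.4,0],"turn": 0,"jaw": 255},{"xyz": [-16.5,4.2,0],"turn": 0,"jaw": 255}]}}

```text
clock: 15.27
position: [0.5249, -0.0192, 0.2396]
ee_rot: [2.285, 2.133, 0.032]
force: [0.7, 0.4, -1.7]
width: 0.653
```

Request:
{"method": "arm_command", "body": {"deltas": [{"xyz": [-3.3,0.8,0],"turn": 0,"jaw": 255},{"xyz": [-6.6,1.7,0],"turn": 2.6,"jaw": 255},{"xyz": [-9.9,2.5,0],"turn": 2.6,"jaw": 255},{"xyz": [-13.2,3.4,0],"turn": 2.6,"jaw": 255},{"xyz": [-16.5,4.2,0],"turn": 2.6,"jaw": 255}]}}

```text
clock: 15.68
position: [0.5554, -0.1883, 0.2405]
ee_rot: [2.332, 2.081, 0.032]
force: [0.8, 0.2, -1.5]
width: 0.651
```

Request:
{"method": "arm_command", "body": {"deltas": [{"xyz": [0,0,0],"turn": 0,"jaw": 255}]}}

```text
clock: 15.77
position: [0.555, -0.197, 0.2398]
ee_rot: [2.341, 2.069, 0.028]
force: [-1.2, -1.0, -2.6]
width: 0.655
```

Run:
```python
from h import *
d=snap('top','top13');traypose(d)
go(.5565,-.1826,.0625,-6.6)
```

```text
tray [ 543.1 -302.1] [300.1 125.2] xdir -6.7
  lane -125 [ 528.5 -426.2]
  lane -75 [ 534.3 -376.6]
  lane -25 [ 540.2 -326.9]
  lane 25 [ 546.  -277.3]
  lane 75 [ 551.9 -227.6]
  lane 125 [ 557.7 -178. ]
  bushing (array([ 534.3, -383.6]), array([39. , 60.1]), 85.59) tray xy 0.8 -82.0 zmax 0.052
pos [ 0.5549 -0.1935  0.24  ] yaw -6.92 clk 15.82 w 60.1 F [-0.6  0.9 -2.9] j [ 0.75  0.44 -0.71  1.63  0.31  1.16 -0.15]
  delta cm [ 1.03 -0.41 17.75] len 17.8 turn -0.32
```

View pics/top13.png

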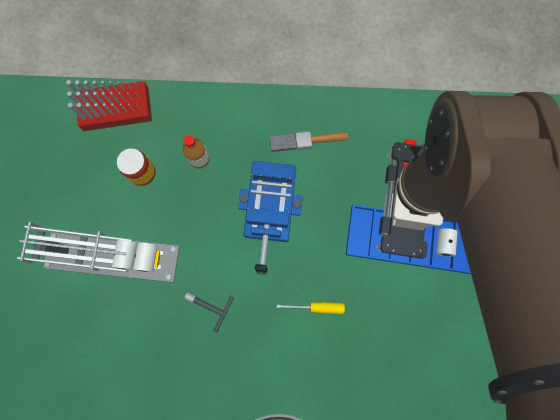

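The tray is unmoved: its visible +y end and the lane -75 bushing are where they were. I'll descend.

Request:
{"method": "arm_command", "body": {"deltas": [{"xyz": [1,-0.4,4],"turn": -0.2,"jaw": 255},{"xyz": [1,-0.4,8],"turn": -0.2,"jaw": 255},{"xyz": [1,-0.4,12],"turn": -0.2,"jaw": 255},{"xyz": [1,-0.4,16],"turn": -0.2,"jaw": 255},{"xyz": [1,-0.4,17],"turn": -0.2,"jaw": 255}]}}

```text
clock: 16.23
position: [0.5526, -0.1815, 0.0647]
ee_rot: [2.34, 2.083, 0.023]
force: [-1.2, -0.4, -1.4]
width: 0.653
```

Request:
{"method": "arm_command", "body": {"deltas": [{"xyz": [0,0,0],"turn": 0,"jaw": 255}]}}

```text
clock: 16.32
position: [0.5514, -0.1805, 0.0632]
ee_rot: [2.341, 2.087, 0.021]
force: [0.0, -0.5, -0.7]
width: 0.651
```

Run:
```python
from h import *
go(.5565,-.1826,.0185,-6.6)
```

```text
pos [ 0.5514 -0.1805  0.0632] yaw -6.59 clk 16.32 w 59.9 F [ 0.  -0.5 -0.7] j [ 0.66  0.62 -0.62  1.83  0.47  0.83 -0.31]
  delta cm [-0.18  0.48  4.47] len 4.5 turn 0.01
```

Request:
{"method": "arm_command", "body": {"deltas": [{"xyz": [-0.2,0.4,1.5],"turn": 0,"jaw": 255},{"xyz": [-0.2,0.4,3],"turn": 0,"jaw": 255},{"xyz": [-0.2,0.4,3.7],"turn": 0,"jaw": 255},{"xyz": [-0.2,0.4,4],"turn": 0,"jaw": 255},{"xyz": [-0.2,0.4,4.1],"turn": 0,"jaw": 255}]}}

```text
clock: 16.73
position: [0.5563, -0.1826, 0.0234]
ee_rot: [2.34, 2.086, 0.022]
force: [0.2, 0.0, -2.7]
width: 0.649
```

Request:
{"method": "arm_command", "body": {"deltas": [{"xyz": [0,0,0.1],"turn": 0,"jaw": 255},{"xyz": [0,0,0.2],"turn": 0,"jaw": 255},{"xyz": [0,0,0.25],"turn": 0,"jaw": 255},{"xyz": [0,0,0.25],"turn": 0,"jaw": 255}]}}

```text
clock: 17.07
position: [0.5566, -0.1827, 0.0214]
ee_rot: [2.34, 2.086, 0.022]
force: [0.8, -0.2, -0.5]
width: 0.651
```

Request:
{"method": "arm_command", "body": {"deltas": [{"xyz": [0,0,0.1],"turn": 0,"jaw": 255},{"xyz": [0,0,0.15],"turn": 0,"jaw": 255},{"xyz": [0,0,0.15],"turn": 0,"jaw": 255}]}}

```text
clock: 17.32
position: [0.5569, -0.1822, 0.0201]
ee_rot: [2.339, 2.086, 0.023]
force: [0.9, 1.9, -0.3]
width: 0.651
```

Request:
{"method": "arm_command", "body": {"deltas": [{"xyz": [0,0,0.1],"turn": 0,"jaw": 255},{"xyz": [0,0,0.1],"turn": 0,"jaw": 255},{"xyz": [0,0,0.1],"turn": 0,"jaw": 255}]}}

```text
clock: 17.57
position: [0.5572, -0.1819, 0.0191]
ee_rot: [2.339, 2.086, 0.024]
force: [0.5, 2.3, -0.5]
width: 0.653
```

Request:
{"method": "arm_command", "body": {"deltas": [{"xyz": [0,0,0.1],"turn": 0,"jaw": 255},{"xyz": [0,0,0.1],"turn": 0,"jaw": 255},{"xyz": [0,0,0.1],"turn": 0,"jaw": 255}]}}

```text
clock: 17.82
position: [0.5573, -0.1818, 0.0187]
ee_rot: [2.339, 2.086, 0.024]
force: [-2.1, 1.8, 7.5]
width: 0.654
```

It made contact at z=0.0187, as predicted. I'll release, rise and head straight back towards the track.

Request:
{"method": "arm_command", "body": {"deltas": [{"xyz": [0,0,-0.05],"turn": 0,"jaw": 75},{"xyz": [0,0,-0.05],"turn": 0,"jaw": 66},{"xyz": [0,0,-0.05],"turn": 0,"jaw": 66},{"xyz": [0,0,-0.05],"turn": 0,"jaw": 66}]}}

```text
clock: 18.15
position: [0.5572, -0.1821, 0.0191]
ee_rot: [2.339, 2.086, 0.024]
force: [0.2, 0.8, 0.1]
width: 0.742
```

Request:
{"method": "arm_command", "body": {"deltas": [{"xyz": [0,0,-1],"turn": 0,"jaw": 66},{"xyz": [0,0,-3],"turn": 0,"jaw": 66},{"xyz": [0,0,-7],"turn": 0,"jaw": 30},{"xyz": [0,0,-11],"turn": 0,"jaw": 0},{"xyz": [0,0,-15],"turn": 0,"jaw": 0}]}}

```text
clock: 18.57
position: [0.5542, -0.1825, 0.1711]
ee_rot: [2.339, 2.087, 0.023]
force: [0.6, -0.5, -0.2]
width: 0.91
```

Request:
{"method": "arm_command", "body": {"deltas": [{"xyz": [1,0,-3],"turn": 0,"jaw": 0},{"xyz": [5,-0.5,-5],"turn": 0,"jaw": 0},{"xyz": [9,-1,-5.8],"turn": 0,"jaw": 0},{"xyz": [13,-1.5,-5.8],"turn": 0,"jaw": 0},{"xyz": [16,-2,-5.8],"turn": 0,"jaw": 0}]}}

```text
clock: 18.98
position: [0.5516, -0.0179, 0.232]
ee_rot: [2.337, 2.088, 0.028]
force: [0.5, 1.3, 0.5]
width: 0.998
```

Run:
```python
from h import *
d=snap('top','top14');traypose(d);track(d)
go(.4642,.3154,.17,-3.85)
```

```text
tray [ 533.1 -391.3] [148.4 124.7] xdir -6.58
  lane -125 [ 518.8 -515.5]
  lane -75 [ 524.5 -465.8]
  lane -25 [ 530.2 -416.1]
  lane 25 [ 536.  -366.5]
  lane 75 [ 541.7 -316.8]
  lane 125 [ 547.4 -267.1]
  bushing (array([ 534.5, -383.5]), array([40.3, 59.7]), 83.13) tray xy 0.5 7.9 zmax 0.051
cyl [ 100  236   57   36 1033] (array([466.7, 344.7]), array([113.4,  70.3]), 86.58) [0.4651 0.3274 0.1144] zmax 0.1246
stop 46 (array([462. , 284.4]), array([ 6.4, 33.6]), 88.39) [0.4619177  0.28424061 0.09731121]
pos [ 0.5507 -0.0106  0.2322] yaw -5.99 clk 19.03 w 92.3 F [-0.6  6.5  1.5] j [ 0.49  0.4  -0.76  1.72  0.3   1.12 -0.46]
  delta cm [ 31.45 -12.11   6.37] len 34.3 turn -2.14
```

View pics/top14.png

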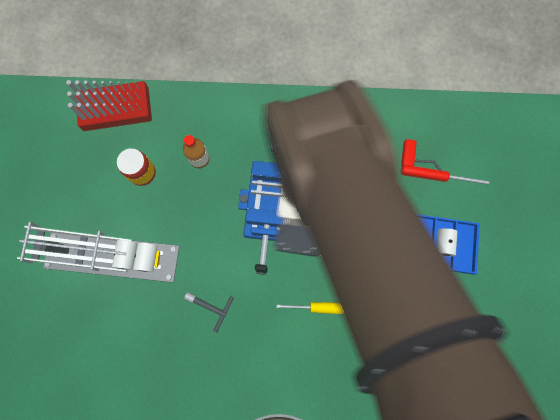

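Request:
{"method": "arm_command", "body": {"deltas": [{"xyz": [3.3,-1.2,0],"turn": 0,"jaw": 0},{"xyz": [6.6,-2.4,0],"turn": 0,"jaw": 0},{"xyz": [9.9,-3.6,0],"turn": 0,"jaw": 0},{"xyz": [13.2,-4.8,0],"turn": 0,"jaw": 0},{"xyz": [16.5,-6,0],"turn": 0,"jaw": 0}]}}

```text
clock: 19.45
position: [0.5075, 0.1609, 0.2337]
ee_rot: [2.33, 2.099, 0.031]
force: [0.5, 0.7, 1.1]
width: 1.002
```

Request:
{"method": "arm_command", "body": {"deltas": [{"xyz": [2.5,-1.2,0],"turn": -2.1,"jaw": 0},{"xyz": [5,-2.4,0],"turn": -2.1,"jaw": 0},{"xyz": [5,-2.4,0],"turn": -2.1,"jaw": 0},{"xyz": [5,-2.4,0],"turn": -2.1,"jaw": 0},{"xyz": [5,-2.4,0],"turn": -2.1,"jaw": 0}]}}

```text
clock: 19.87
position: [0.4891, 0.2124, 0.2341]
ee_rot: [2.291, 2.14, 0.031]
force: [0.7, -0.4, 0.1]
width: 0.997
```

```bash
cat >> h.py <<'E'
from scipy.optimize import least_squares
def endb(d):
    P=pts(d)
    k=masks(d)['white']&(P[...,2]>.1)&(P[...,2]<.125)&(P[...,0]>.42)&(P[...,0]<.51)&(P[...,1]>.293)&(P[...,1]<.331);q=P[k]
    def f(p):
        a=p[0];n=np.array([-np.sin(a),np.cos(a)]);s=(q[:,:2]@n)-p[1];return np.hypot(s,q[:,2]-p[2])-.022
    r=least_squares(f,[np.radians(-4),.34,.096],loss='soft_l1',f_scale=.001);a=r.x[0]
    u=np.array([np.cos(a),np.sin(a)]);n=np.array([-u[1],u[0]]);t=q[:,:2]@u;lo,hi=np.percentile(t,[.5,99.5])
    print('end bushing n',len(q),'yaw',np.degrees(a).round(2),'c',((lo+hi)/2*u+r.x[1]*n).round(4),'z',r.x[2].round(4),'len',(hi-lo).round(4),'res',np.abs(r.fun).mean().round(5))
E
python3 - <<'E'
from h import *
d=snap('wrist','w15');endb(d)
d=snap('top','top15');traypose(d)
go(.4642,.3154,.0875,-3.85)
E
```

```text
end bushing n 4434 yaw -3.99 c [0.4643 0.3134] z 0.0963 len 0.0589 res 0.00056
tray [ 542.3 -308.9] [313.4 125.7] xdir -6.36
  lane -125 [ 528.5 -433.1]
  lane -75 [ 534.  -383.4]
  lane -25 [ 539.5 -333.7]
  lane 25 [ 545.1 -284.1]
  lane 75 [ 550.6 -234.4]
  lane 125 [ 556.1 -184.7]
  bushing (array([ 556.9, -185.3]), array([40. , 59.8]), 83.71) tray xy 0.8 124.5 zmax 0.051
  bushing (array([ 555.9, -283.5]), array([40.2, 59.9]), 83.43) tray xy 10.7 26.8 zmax 0.052
  bushing (array([ 534., -384.]), array([40.6, 59.7]), 85.83) tray xy 0.1 -75.6 zmax 0.051
pos [0.4894 0.2116 0.2338] yaw -4.02 clk 19.97 w 91.7 F [-0.2 -0.2 -0.7] j [ 0.11  0.38 -0.82  1.76  0.32  1.12 -0.88]
  delta cm [10.03 -3.51 14.67] len 18.1 turn -0.17
```

View pics/w15.png

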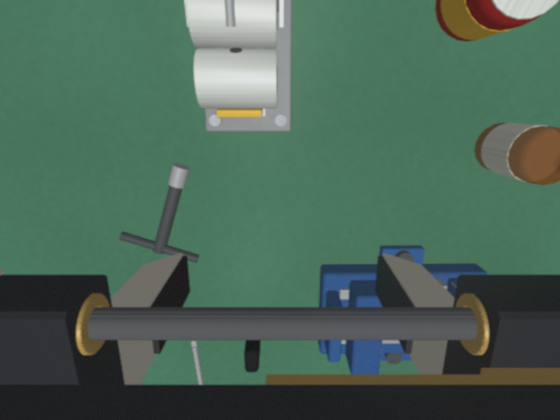

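The second track bushing rests at the stop, at the same place as the first. The one in lane 125 is well placed. I'll repeat the same pick.

Request:
{"method": "arm_command", "body": {"deltas": [{"xyz": [3.8,-1.3,0],"turn": 0,"jaw": 0},{"xyz": [7.5,-2.6,0],"turn": 0,"jaw": 0},{"xyz": [10,-3.5,0.5],"turn": 0,"jaw": 0},{"xyz": [10,-3.5,3],"turn": 0,"jaw": 0},{"xyz": [10,-3.5,6],"turn": 0,"jaw": 0}]}}

```text
clock: 20.38
position: [0.4633, 0.3166, 0.1754]
ee_rot: [2.292, 2.139, 0.038]
force: [0.9, -1.0, -0.7]
width: 0.999
```

Request:
{"method": "arm_command", "body": {"deltas": [{"xyz": [0,0,0],"turn": 0,"jaw": 0}]}}

```text
clock: 20.47
position: [0.4621, 0.3131, 0.1705]
ee_rot: [2.293, 2.138, 0.025]
force: [-0.0, -1.4, -0.7]
width: 0.996
```

```bash
python3 -c "
from h import *
go(.4643,.3144,.0875,-3.9)"
```

```text
pos [0.4621 0.3131 0.1705] yaw -4.02 clk 20.47 w 91.6 F [-0.  -1.4 -0.7] j [-0.13  0.49 -0.79  1.78  0.41  1.03 -1.14]
  delta cm [0.08 0.08 8.3 ] len 8.3 turn -0.12
```

Request:
{"method": "arm_command", "body": {"deltas": [{"xyz": [0.1,0.1,2.5],"turn": -0.1,"jaw": 0},{"xyz": [0.1,0.1,5],"turn": -0.1,"jaw": 0},{"xyz": [0.1,0.1,7.4],"turn": -0.1,"jaw": 0},{"xyz": [0.1,0.1,8.3],"turn": -0.1,"jaw": 30},{"xyz": [0.1,0.1,8.4],"turn": -0.1,"jaw": 50}]}}

```text
clock: 20.88
position: [0.4647, 0.313, 0.0856]
ee_rot: [2.293, 2.138, 0.021]
force: [-0.4, -0.5, -0.2]
width: 0.903
```

Request:
{"method": "arm_command", "body": {"deltas": [{"xyz": [0.1,0,0.2],"turn": 0,"jaw": 60},{"xyz": [0.1,0,0.2],"turn": 0,"jaw": 120},{"xyz": [0.1,0,0.2],"turn": 0,"jaw": 200},{"xyz": [0.1,0,0.2],"turn": 0,"jaw": 255},{"xyz": [0.1,0,0.2],"turn": 0,"jaw": 255}], "force": 25}}

```text
clock: 21.3
position: [0.4653, 0.3145, 0.0849]
ee_rot: [2.293, 2.137, 0.024]
force: [-0.3, -1.0, 6.9]
width: 0.655
```

Request:
{"method": "arm_command", "body": {"deltas": [{"xyz": [0,0,0],"turn": 0,"jaw": 255},{"xyz": [0,0,0],"turn": 0,"jaw": 255},{"xyz": [0,0,0],"turn": 0,"jaw": 255}]}}

```text
clock: 21.55
position: [0.4655, 0.3145, 0.0851]
ee_rot: [2.293, 2.137, 0.024]
force: [0.2, 0.2, -1.5]
width: 0.653
```

```bash
python3 -c "
from h import *
go(.4643,.3144,.0875,-3.9)"
```

```text
pos [0.4655 0.3145 0.0851] yaw -4.02 clk 21.55 w 60.1 F [ 0.2  0.2 -1.5] j [-0.19  0.59 -0.72  1.86  0.52  0.87 -1.23]
  delta cm [-0.02 -0.11 -0.24] len 0.3 turn -0.12
```

The second one is gripped. I'll lift it and carry it to lane 75.

Request:
{"method": "arm_command", "body": {"deltas": [{"xyz": [0,0,-1],"turn": 0,"jaw": 255},{"xyz": [0,0,-3],"turn": 0,"jaw": 255},{"xyz": [0,0,-6],"turn": 0,"jaw": 255},{"xyz": [0,0,-10],"turn": 0,"jaw": 255},{"xyz": [0,0,-14],"turn": 0,"jaw": 255}]}}

```text
clock: 21.97
position: [0.4622, 0.3133, 0.2266]
ee_rot: [2.293, 2.139, 0.021]
force: [2.1, 0.4, -1.5]
width: 0.654
```

Request:
{"method": "arm_command", "body": {"deltas": [{"xyz": [-3.6,0.8,-0.5],"turn": 0,"jaw": 255},{"xyz": [-7.2,1.6,-0.5],"turn": 0,"jaw": 255},{"xyz": [-10.8,2.5,-0.5],"turn": 0,"jaw": 255},{"xyz": [-14.4,3.3,-0.5],"turn": 0,"jaw": 255},{"xyz": [-18,4.1,-0.5],"turn": 0,"jaw": 255}]}}

```text
clock: 22.38
position: [0.4902, 0.1292, 0.2318]
ee_rot: [2.292, 2.139, 0.021]
force: [1.1, -0.6, -2.6]
width: 0.648
```

Request:
{"method": "arm_command", "body": {"deltas": [{"xyz": [-3.6,0.8,0],"turn": 0,"jaw": 255},{"xyz": [-7.2,1.6,0],"turn": 0,"jaw": 255},{"xyz": [-10.8,2.5,0],"turn": 0,"jaw": 255},{"xyz": [-14.4,3.3,0],"turn": 0,"jaw": 255},{"xyz": [-18,4.1,0],"turn": 0,"jaw": 255}]}}

```text
clock: 22.8
position: [0.5184, -0.0548, 0.2321]
ee_rot: [2.291, 2.14, 0.021]
force: [0.8, 0.6, -2.8]
width: 0.653
```

Run:
```python
from h import *
d=snap('top','top16');traypose(d)
go(.551,-.233,.22,-6.5)
```

```text
tray [ 531.3 -405.5] [119.1 125.5] xdir 83.93
  lane -125 [ 655.6 -418.7]
  lane -75 [ 605.9 -413.4]
  lane -25 [ 556.2 -408.1]
  lane 25 [ 506.4 -402.9]
  lane 75 [ 456.7 -397.6]
  lane 125 [ 407.  -392.3]
  bushing (array([ 534. , -386.7]), array([63. , 36.2]), 3.5) tray xy 19.0 -0.7 zmax 0.051
pos [ 0.5193 -0.0644  0.2313] yaw -4.44 clk 22.85 w 60.0 F [ 1.3 -9.  -2.3] j [ 0.61  0.36 -0.76  1.78  0.28  1.1  -0.33]
  delta cm [-16.57   4.45   1.18] len 17.2 turn 2.06
```

View pics/top16.png

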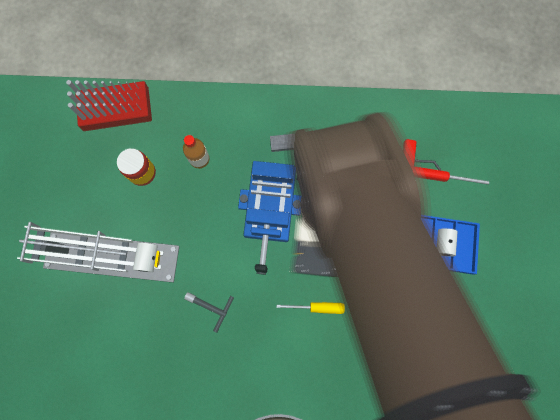

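The last track bushing has rolled down to the stop. The arm hides much of the tray, so I'll check it again at the hover.

Request:
{"method": "arm_command", "body": {"deltas": [{"xyz": [-3.6,1,0],"turn": 0,"jaw": 255},{"xyz": [-7.2,2,0],"turn": 1,"jaw": 255},{"xyz": [-10.8,3,0],"turn": 2,"jaw": 255},{"xyz": [-14.4,4,0],"turn": 2,"jaw": 255},{"xyz": [-16.5,4.4,0],"turn": 2,"jaw": 255}]}}

```text
clock: 23.27
position: [0.5502, -0.2374, 0.2318]
ee_rot: [2.34, 2.081, 0.013]
force: [-0.3, -0.8, -2.8]
width: 0.656
```

Request:
{"method": "arm_command", "body": {"deltas": [{"xyz": [0,0,0],"turn": 0,"jaw": 255}]}}

```text
clock: 23.35
position: [0.5496, -0.243, 0.2314]
ee_rot: [2.346, 2.073, 0.011]
force: [-0.2, -0.5, -2.1]
width: 0.655
```

Run:
```python
from h import *
d=snap('top','top17');traypose(d)
d=snap('wrist','w17');traypose(d)
go(.551,-.233,.0625,-6.5)
```

```text
tray [ 542.3 -308.9] [313.5 125. ] xdir -6.55
  lane -125 [ 528.  -433.1]
  lane -75 [ 533.7 -383.4]
  lane -25 [ 539.4 -333.7]
  lane 25 [ 545.2 -284.1]
  lane 75 [ 550.9 -234.4]
  lane 125 [ 556.6 -184.7]
  bushing (array([ 556.6, -185.4]), array([39.8, 59.5]), 82.52) tray xy 0.1 124.3 zmax 0.052
  bushing (array([ 556.9, -275.3]), array([23.3, 59. ]), 85.34) tray xy 10.7 35.0 zmax 0.05
  bushing (array([ 532.2, -393. ]), array([20.2, 57. ]), 83.2) tray xy -0.4 -84.7 zmax 0.051
tray [ 542.2 -305.9] [312.2 124.1] xdir -6.55
  lane -125 [ 527.9 -430.1]
  lane -75 [ 533.6 -380.4]
  lane -25 [ 539.3 -330.7]
  lane 25 [ 545.1 -281.1]
  lane 75 [ 550.8 -231.4]
  lane 125 [ 556.5 -181.7]
  bushing (array([ 556.7, -182.6]), array([39.4, 59.1]), 83.01) tray xy 0.3 124.1 zmax 0.05
  bushing (array([ 556.7, -280.2]), array([38.1, 58.8]), 83.2) tray xy 11.5 27.2 zmax 0.05
pos [ 0.5497 -0.2383  0.2317] yaw -6.84 clk 23.45 w 60.2 F [ 0.2  0.6 -1.2] j [ 0.79  0.47 -0.68  1.6   0.32  1.17 -0.08]
  delta cm [ 0.54 -0.15 16.92] len 16.9 turn -0.34
```

View pics/w17.png

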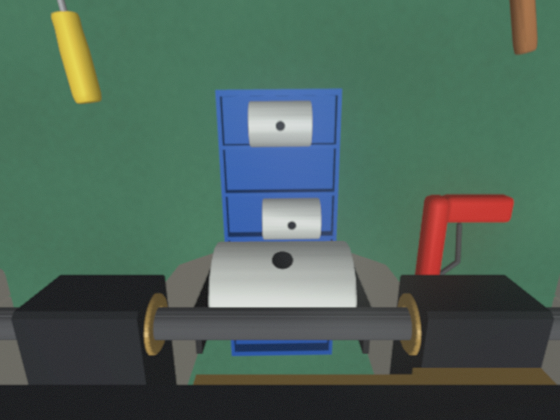

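Both cameras show the tray unmoved, and lane 75 is free at (280,170). I'll descend.

Request:
{"method": "arm_command", "body": {"deltas": [{"xyz": [0.5,0,4],"turn": -0.3,"jaw": 255},{"xyz": [0.5,0,8],"turn": -0.3,"jaw": 255},{"xyz": [0.5,0,12],"turn": -0.3,"jaw": 255},{"xyz": [0.5,0,15.5],"turn": -0.3,"jaw": 255},{"xyz": [0.5,0,16.3],"turn": -0.3,"jaw": 255}]}}

```text
clock: 23.87
position: [0.549, -0.2305, 0.064]
ee_rot: [2.34, 2.093, 0.008]
force: [-1.9, 0.3, -3.4]
width: 0.649
```

Request:
{"method": "arm_command", "body": {"deltas": [{"xyz": [0,0,0],"turn": 0,"jaw": 255}]}}

```text
clock: 23.95
position: [0.5482, -0.2287, 0.063]
ee_rot: [-2.338, -2.096, -0.007]
force: [1.1, -0.5, -1.0]
width: 0.654
```

Run:
```python
from h import *
go(.551,-.2332,.0158,-6.5)
```

```text
pos [ 0.5482 -0.2287  0.063 ] yaw -6.26 clk 23.95 w 60.2 F [ 1.1 -0.5 -1. ] j [ 0.72  0.64 -0.6   1.78  0.46  0.86 -0.21]
  delta cm [-0.44  0.32  4.72] len 4.7 turn 0.24
```

Request:
{"method": "arm_command", "body": {"deltas": [{"xyz": [-0.5,0.3,0.8],"turn": 0.2,"jaw": 255},{"xyz": [-0.5,0.3,2.2],"turn": 0.2,"jaw": 255},{"xyz": [-0.5,0.3,3.4],"turn": 0.2,"jaw": 255},{"xyz": [-0.5,0.3,4.1],"turn": 0.2,"jaw": 255},{"xyz": [-0.5,0.3,4.3],"turn": 0.2,"jaw": 255}]}}

```text
clock: 24.37
position: [0.5507, -0.2337, 0.0197]
ee_rot: [-2.342, -2.092, -0.007]
force: [-0.5, -0.9, -2.3]
width: 0.652
```

Request:
{"method": "arm_command", "body": {"deltas": [{"xyz": [0,0,0.1],"turn": 0,"jaw": 255},{"xyz": [0,0,0.25],"turn": 0,"jaw": 255},{"xyz": [0,0,0.3],"turn": 0,"jaw": 255},{"xyz": [0,0,0.3],"turn": 0,"jaw": 255}]}}

```text
clock: 24.7
position: [0.5515, -0.2331, 0.0174]
ee_rot: [-2.342, -2.093, -0.009]
force: [0.4, 2.4, -1.4]
width: 0.652
```

Request:
{"method": "arm_command", "body": {"deltas": [{"xyz": [0,0,0.1],"turn": 0,"jaw": 255},{"xyz": [0,0,0.15],"turn": 0,"jaw": 255},{"xyz": [0,0,0.15],"turn": 0,"jaw": 255}]}}

```text
clock: 24.95
position: [0.5519, -0.2327, 0.0162]
ee_rot: [-2.342, -2.094, -0.01]
force: [0.3, 3.1, 1.2]
width: 0.652
```

Request:
{"method": "arm_command", "body": {"deltas": [{"xyz": [0,0,0.1],"turn": 0,"jaw": 255},{"xyz": [0,0,0.1],"turn": 0,"jaw": 255},{"xyz": [0,0,0.1],"turn": 0,"jaw": 255}]}}

```text
clock: 25.2
position: [0.552, -0.2326, 0.0158]
ee_rot: [-2.342, -2.094, -0.01]
force: [-2.7, 4.0, 7.2]
width: 0.648
```

Contact again came as predicted, at 0.0158. I'll release, rise and head for the track.

Request:
{"method": "arm_command", "body": {"deltas": [{"xyz": [0,0,-0.05],"turn": 0,"jaw": 75},{"xyz": [0,0,-0.05],"turn": 0,"jaw": 66},{"xyz": [0,0,-0.05],"turn": 0,"jaw": 66},{"xyz": [0,0,-0.05],"turn": 0,"jaw": 66}]}}

```text
clock: 25.53
position: [0.5519, -0.2331, 0.0162]
ee_rot: [2.342, 2.093, 0.009]
force: [-0.1, 0.3, -0.1]
width: 0.74
```

Request:
{"method": "arm_command", "body": {"deltas": [{"xyz": [0,0,-1],"turn": 0,"jaw": 66},{"xyz": [0,0,-3],"turn": 0,"jaw": 66},{"xyz": [0,0,-7],"turn": 0,"jaw": 30},{"xyz": [0,0,-11],"turn": 0,"jaw": 0},{"xyz": [0,0,-15],"turn": 0,"jaw": 0}]}}

```text
clock: 25.95
position: [0.5507, -0.2334, 0.1683]
ee_rot: [-2.341, -2.093, -0.009]
force: [1.2, -0.9, 0.4]
width: 0.913
```

Request:
{"method": "arm_command", "body": {"deltas": [{"xyz": [1,0,-3],"turn": 0,"jaw": 0},{"xyz": [5,-0.5,-5],"turn": 0,"jaw": 0},{"xyz": [9,-1,-6],"turn": 0,"jaw": 0},{"xyz": [13,-1.5,-6],"turn": 0,"jaw": 0},{"xyz": [16.5,-2,-6],"turn": 0,"jaw": 0}]}}

```text
clock: 26.37
position: [0.5492, -0.0649, 0.2312]
ee_rot: [2.341, 2.093, 0.013]
force: [0.3, 0.3, -0.7]
width: 1.001
```

Run:
```python
from h import *
go(.489,.2116,.234,-3.9)
```

```text
pos [ 0.5492 -0.0649  0.2312] yaw -6.39 clk 26.37 w 92.1 F [ 0.3  0.3 -0.7] j [ 0.56  0.41 -0.74  1.7   0.3   1.14 -0.37]
  delta cm [26.81 -9.06 -0.2 ] len 28.3 turn -2.49
```

Request:
{"method": "arm_command", "body": {"deltas": [{"xyz": [3.6,-1.2,0],"turn": 0,"jaw": 0},{"xyz": [7.2,-2.4,0],"turn": 0,"jaw": 0},{"xyz": [10.8,-3.6,0],"turn": 0,"jaw": 0},{"xyz": [14.4,-4.8,0],"turn": 0,"jaw": 0},{"xyz": [18,-6,0],"turn": 0,"jaw": 0}]}}

```text
clock: 26.78
position: [0.5088, 0.1222, 0.2326]
ee_rot: [2.34, 2.093, 0.013]
force: [0.6, -0.0, -0.0]
width: 0.997
```

Request:
{"method": "arm_command", "body": {"deltas": [{"xyz": [3.4,-1.2,0],"turn": -1.2,"jaw": 0},{"xyz": [6.8,-2.4,0],"turn": -2.4,"jaw": 0},{"xyz": [8.8,-3,0],"turn": -2.4,"jaw": 0},{"xyz": [8.8,-3,0],"turn": -2.4,"jaw": 0},{"xyz": [8.8,-3,0],"turn": -2.4,"jaw": 0}]}}

```text
clock: 27.2
position: [0.4882, 0.2143, 0.2334]
ee_rot: [2.292, 2.145, 0.014]
force: [1.1, -0.1, 0.9]
width: 1.001
```

Run:
```python
from h import *
d=snap('wrist','w18');endb(d)
d=snap('top','top18');traypose(d)
go(.4642,.3154,.0875,-3.85)
```

```text
end bushing n 4397 yaw -4.02 c [0.4645 0.3134] z 0.0963 len 0.0595 res 0.00057
tray [ 542.2 -309. ] [313.5 125.4] xdir -6.5
  lane -125 [ 528.  -433.2]
  lane -75 [ 533.7 -383.5]
  lane -25 [ 539.4 -333.8]
  lane 25 [ 545.  -284.2]
  lane 75 [ 550.7 -234.5]
  lane 125 [ 556.4 -184.8]
  bushing (array([ 556.6, -185.2]), array([40.3, 59.7]), 84.61) tray xy 0.3 124.6 zmax 0.051
  bushing (array([ 551.3, -235.2]), array([40., 59.]), 82.87) tray xy 0.7 74.4 zmax 0.051
  bushing (array([ 556.2, -283.6]), array([40.2, 59.9]), 83.52) tray xy 11.0 26.8 zmax 0.051
  bushing (array([ 534.8, -383.7]), array([40.3, 60.8]), 85.17) tray xy 1.1 -75.1 zmax 0.052
pos [0.4891 0.2118 0.2329] yaw -4.05 clk 27.3 w 92.3 F [-0.1 -0.  -0.2] j [ 0.1   0.39 -0.81  1.75  0.31  1.13 -0.88]
  delta cm [10.1  -3.32 14.56] len 18.0 turn -0.2
```

View pics/top18.png

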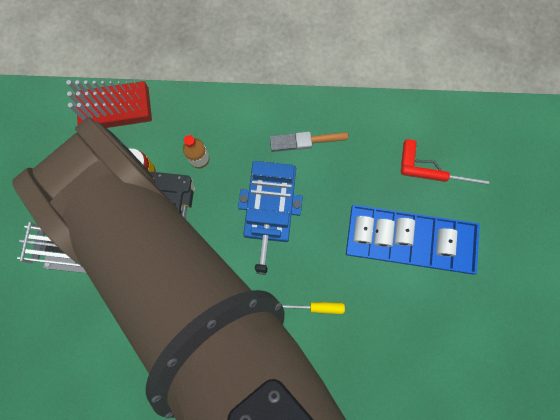

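The tray holds four bushings, in lanes 125, 75, 25 and -75. I'll pick the last one from the track.

Request:
{"method": "arm_command", "body": {"deltas": [{"xyz": [3.8,-1.3,0],"turn": 0,"jaw": 0},{"xyz": [7.5,-2.5,0],"turn": 0,"jaw": 0},{"xyz": [10,-3.4,0.5],"turn": 0,"jaw": 0},{"xyz": [10,-3.4,3],"turn": 0,"jaw": 0},{"xyz": [10,-3.4,6],"turn": 0,"jaw": 0}]}}

```text
clock: 27.72
position: [0.4637, 0.3159, 0.1743]
ee_rot: [2.295, 2.14, 0.019]
force: [0.4, -1.4, -1.0]
width: 1.0
```

Request:
{"method": "arm_command", "body": {"deltas": [{"xyz": [0,0,0],"turn": 0,"jaw": 0}]}}

```text
clock: 27.8
position: [0.4626, 0.3119, 0.1695]
ee_rot: [2.297, 2.138, 0.007]
force: [-0.4, -0.4, -0.7]
width: 0.999
```

```bash
python3 -c "
from h import *
go(.4645,.3144,.0865,-3.9)"
```

```text
pos [0.4626 0.3119 0.1695] yaw -4.12 clk 27.8 w 92.0 F [-0.4 -0.4 -0.7] j [-0.13  0.5  -0.78  1.77  0.41  1.04 -1.14]
  delta cm [0.26 0.13 8.3 ] len 8.3 turn -0.22
```

Request:
{"method": "arm_command", "body": {"deltas": [{"xyz": [0.2,0.1,2.5],"turn": -0.2,"jaw": 0},{"xyz": [0.2,0.1,5],"turn": -0.2,"jaw": 0},{"xyz": [0.2,0.1,7.4],"turn": -0.2,"jaw": 0},{"xyz": [0.2,0.1,8.2],"turn": -0.2,"jaw": 30},{"xyz": [0.2,0.1,8.3],"turn": -0.2,"jaw": 50}]}}

```text
clock: 28.22
position: [0.4645, 0.3121, 0.0858]
ee_rot: [2.295, 2.139, 0.002]
force: [0.4, -0.9, -0.5]
width: 0.904
```

Request:
{"method": "arm_command", "body": {"deltas": [{"xyz": [0.1,0,0.2],"turn": 0,"jaw": 60},{"xyz": [0.1,0,0.2],"turn": 0,"jaw": 120},{"xyz": [0.1,0,0.2],"turn": 0,"jaw": 200},{"xyz": [0.1,0,0.2],"turn": 0,"jaw": 255},{"xyz": [0.1,0,0.2],"turn": 0,"jaw": 255}], "force": 25}}

```text
clock: 28.63
position: [0.4651, 0.3135, 0.0851]
ee_rot: [2.295, 2.139, 0.005]
force: [-0.6, -1.3, 7.5]
width: 0.648
```

Request:
{"method": "arm_command", "body": {"deltas": [{"xyz": [0,0,0],"turn": 0,"jaw": 255},{"xyz": [0,0,0],"turn": 0,"jaw": 255},{"xyz": [0,0,0],"turn": 0,"jaw": 255}]}}

```text
clock: 28.88
position: [0.4652, 0.3135, 0.0852]
ee_rot: [2.295, 2.139, 0.006]
force: [0.0, 1.1, -0.0]
width: 0.654
```

```bash
python3 -c "
from h import *
go(.4645,.3144,.0865,-3.9)"
```

```text
pos [0.4652 0.3135 0.0852] yaw -4.04 clk 28.88 w 60.1 F [ 0.   1.1 -0. ] j [-0.19  0.6  -0.72  1.85  0.51  0.88 -1.22]
  delta cm [ 0.09 -0.07 -0.13] len 0.2 turn -0.14
```

The last track bushing is gripped. I'll lift it and carry it to lane -25.

Request:
{"method": "arm_command", "body": {"deltas": [{"xyz": [0,0,-1],"turn": 0,"jaw": 255},{"xyz": [0,0,-3],"turn": 0,"jaw": 255},{"xyz": [0,0,-6],"turn": 0,"jaw": 255},{"xyz": [0,0,-10],"turn": 0,"jaw": 255},{"xyz": [0,0,-14],"turn": 0,"jaw": 255}]}}

```text
clock: 29.3
position: [0.4634, 0.3131, 0.2267]
ee_rot: [2.295, 2.14, 0.002]
force: [1.5, 0.4, -1.3]
width: 0.652
```

Request:
{"method": "arm_command", "body": {"deltas": [{"xyz": [-3.6,0.7,-0.5],"turn": 0,"jaw": 255},{"xyz": [-7.2,1.4,-0.5],"turn": 0,"jaw": 255},{"xyz": [-10.8,2.1,-0.5],"turn": 0,"jaw": 255},{"xyz": [-14.4,2.8,-0.5],"turn": 0,"jaw": 255},{"xyz": [-18,3.4,-0.5],"turn": 0,"jaw": 255}]}}

```text
clock: 29.72
position: [0.4845, 0.1296, 0.2328]
ee_rot: [2.294, 2.141, 0.002]
force: [0.1, 0.0, -2.4]
width: 0.65
```

Request:
{"method": "arm_command", "body": {"deltas": [{"xyz": [-3.6,0.7,0],"turn": 0,"jaw": 255},{"xyz": [-7.2,1.4,0],"turn": 0,"jaw": 255},{"xyz": [-10.8,2.1,0],"turn": 0,"jaw": 255},{"xyz": [-14.4,2.8,0],"turn": 0,"jaw": 255},{"xyz": [-18,3.4,0],"turn": 0,"jaw": 255}]}}

```text
clock: 30.13
position: [0.5057, -0.054, 0.234]
ee_rot: [2.293, 2.141, 0.003]
force: [0.4, -0.5, -1.4]
width: 0.649
```

Request:
{"method": "arm_command", "body": {"deltas": [{"xyz": [-3.6,0.7,0],"turn": 0,"jaw": 255},{"xyz": [-7.2,1.4,0],"turn": 0,"jaw": 255},{"xyz": [-10.8,2.1,0],"turn": 0,"jaw": 255},{"xyz": [-14.4,2.8,0],"turn": 0,"jaw": 255},{"xyz": [-18,3.4,0],"turn": 0,"jaw": 255}]}}

```text
clock: 30.55
position: [0.527, -0.2376, 0.2351]
ee_rot: [2.293, 2.141, 0.003]
force: [0.4, 0.1, -1.8]
width: 0.648
```

Run:
```python
from h import *
go(.5394,-.3338,.23,-6.5)
```

```text
pos [ 0.527  -0.2376  0.2351] yaw -3.92 clk 30.55 w 59.6 F [ 0.4  0.1 -1.8] j [ 0.82  0.44 -0.69  1.64  0.3   1.17 -0.01]
  delta cm [-9.51  1.89  0.53] len 9.7 turn 2.58
```

Request:
{"method": "arm_command", "body": {"deltas": [{"xyz": [-3.6,0.7,0],"turn": 1.3,"jaw": 255},{"xyz": [-7.2,1.4,0],"turn": 2.5,"jaw": 255},{"xyz": [-9.5,1.9,0],"turn": 2.5,"jaw": 255},{"xyz": [-9.5,1.9,0],"turn": 2.5,"jaw": 255}]}}

```text
clock: 30.88
position: [0.538, -0.3408, 0.2347]
ee_rot: [2.347, 2.081, -0.001]
force: [-1.3, -1.2, -2.1]
width: 0.651
```

Run:
```python
from h import *
d=snap('top','top19');traypose(d)
d=snap('wrist','w19');traypose(d)
go(.5394,-.3338,.0625,-6.5)
```

```text
tray [ 545.4 -307.7] [314.  125.5] xdir -6.56
  lane -125 [ 531.1 -431.9]
  lane -75 [ 536.8 -382.2]
  lane -25 [ 542.5 -332.5]
  lane 25 [ 548.3 -282.9]
  lane 75 [ 554.  -233.2]
  lane 125 [ 559.7 -183.5]
  bushing (array([ 559.8, -181.9]), array([40.4, 59.3]), 83.63) tray xy -0.1 126.6 zmax 0.052
  bushing (array([ 559. , -282.3]), array([39.2, 59.4]), 84.14) tray xy 10.6 26.8 zmax 0.052
  bushing (array([ 554.1, -233.3]), array([40.8, 59.2]), 83.53) tray xy 0.1 74.9 zmax 0.051
  bushing (array([ 537.7, -380.4]), array([39.2, 59.8]), 81.89) tray xy 0.7 -73.1 zmax 0.051
tray [ 547.2 -286.2] [236.6 124.2] xdir -6.54
  lane -125 [ 533.  -410.4]
  lane -75 [ 538.7 -360.7]
  lane -25 [ 544.4 -311. ]
  lane 25 [ 550.  -261.4]
  lane 75 [ 555.7 -211.7]
  lane 125 [ 561.4 -162. ]
  bushing (array([ 559.1, -188.1]), array([25.4, 59.2]), 83.53) tray xy 0.6 98.8 zmax 0.05
  bushing (array([ 554.7, -231.4]), array([40.2, 59.2]), 83.35) tray xy 1.2 55.3 zmax 0.05
  bushing (array([ 559.3, -280.3]), array([39.6, 59.3]), 83.33) tray xy 11.3 7.2 zmax 0.05
  bushing (array([ 538.2, -376.4]), array([38.1, 59.4]), 83.23) tray xy 1.3 -90.6 zmax 0.05
pos [ 0.539  -0.3343  0.2352] yaw -6.52 clk 30.98 w 59.9 F [ 0.6  0.9 -2. ] j [ 0.89  0.52 -0.64  1.5   0.32  1.22  0.08]
  delta cm [ 0.06 -0.04 17.27] len 17.3 turn -0.02
```

View pics/top19.png

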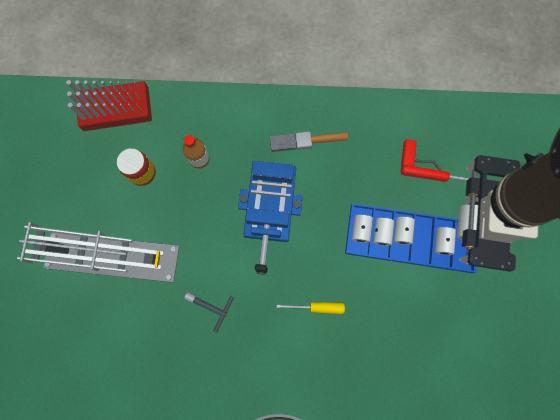

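View pics/w19.png

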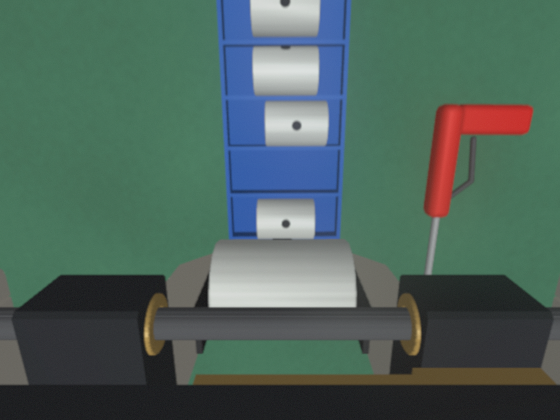

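The tray has shifted by about 3 mm since the last look, so the knock may be under way right now. I'll hold still and measure again.

Request:
{"method": "arm_command", "body": {"deltas": [{"xyz": [0,0,0],"turn": 0,"jaw": 255},{"xyz": [0,0,0],"turn": 0,"jaw": 255},{"xyz": [0,0,0],"turn": 0,"jaw": 255},{"xyz": [0,0,0],"turn": 0,"jaw": 255},{"xyz": [0,0,0],"turn": 0,"jaw": 255}]}}

```text
clock: 31.4
position: [0.5391, -0.3337, 0.2354]
ee_rot: [2.341, 2.09, 0.004]
force: [0.9, -0.3, -1.4]
width: 0.654
```

Request:
{"method": "arm_command", "body": {"deltas": [{"xyz": [0,0,0],"turn": 0,"jaw": 255},{"xyz": [0,0,0],"turn": 0,"jaw": 255},{"xyz": [0,0,0],"turn": 0,"jaw": 255},{"xyz": [0,0,0],"turn": 0,"jaw": 255},{"xyz": [0,0,0],"turn": 0,"jaw": 255}]}}

```text
clock: 31.82
position: [0.5391, -0.3337, 0.2354]
ee_rot: [2.341, 2.09, 0.004]
force: [0.8, -0.2, -1.9]
width: 0.655
```

Run:
```python
from h import *
for i in range(2):
    d=snap('top','top20%d'%i);traypose(d)
go(.5394,-.3338,.0625,-6.5)
```

```text
tray [ 545.2 -307.2] [313.8 125. ] xdir -6.52
  lane -125 [ 531.  -431.4]
  lane -75 [ 536.7 -381.7]
  lane -25 [ 542.4 -332. ]
  lane 25 [ 548.  -282.4]
  lane 75 [ 553.7 -232.7]
  lane 125 [ 559.4 -183. ]
  bushing (array([ 559.9, -181.9]), array([40.2, 59.6]), 83.98) tray xy 0.4 126.2 zmax 0.051
  bushing (array([ 559.1, -282.4]), array([39.5, 59.8]), 83.31) tray xy 11.0 26.2 zmax 0.051
  bushing (array([ 554.1, -233.3]), array([40.4, 59. ]), 83.08) tray xy 0.5 74.4 zmax 0.051
  bushing (array([ 537.4, -379.6]), array([40.2, 60.1]), 82.39) tray xy 0.5 -72.8 zmax 0.051
tray [ 545.3 -307.2] [312.6 125.8] xdir -6.62
  lane -125 [ 530.9 -431.4]
  lane -75 [ 536.7 -381.7]
  lane -25 [ 542.4 -332. ]
  lane 25 [ 548.2 -282.4]
  lane 75 [ 553.9 -232.7]
  lane 125 [ 559.7 -183. ]
  bushing (array([ 559.9, -182. ]), array([40.3, 59.6]), 84.17) tray xy 0.1 126.0 zmax 0.051
  bushing (array([ 559. , -282.4]), array([40. , 60.1]), 84.06) tray xy 10.7 26.2 zmax 0.051
  bushing (array([ 554.3, -233.6]), array([39.7, 59.2]), 82.58) tray xy 0.5 74.1 zmax 0.051
  bushing (array([ 536.8, -379.2]), array([39.2, 59. ]), 86.79) tray xy -0.1 -72.5 zmax 0.051
pos [ 0.5391 -0.3337  0.2354] yaw -6.47 clk 31.92 w 60.2 F [-0.1  0.7 -2.6] j [ 0.89  0.52 -0.64  1.5   0.32  1.22  0.08]
  delta cm [ 0.   -0.04 17.29] len 17.3 turn 0.03
```

View pics/top201.png

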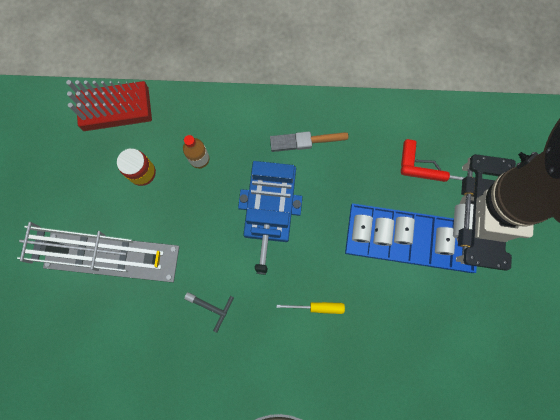

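The tray is at rest about 3 mm from where it was, and the track is empty. Lane -25 is now at (0.5424, -0.332). I'll descend there.

Request:
{"method": "arm_command", "body": {"deltas": [{"xyz": [0.2,0.3,4],"turn": 0,"jaw": 255},{"xyz": [0.2,0.3,8],"turn": 0,"jaw": 255},{"xyz": [0.2,0.3,12],"turn": 0,"jaw": 255},{"xyz": [0.2,0.3,16],"turn": 0,"jaw": 255},{"xyz": [0.2,0.3,17],"turn": 0,"jaw": 255}]}}

```text
clock: 32.33
position: [0.5391, -0.3311, 0.0592]
ee_rot: [-2.34, -2.089, 0.002]
force: [-1.9, 0.8, -3.1]
width: 0.653
```

Request:
{"method": "arm_command", "body": {"deltas": [{"xyz": [0,0,0],"turn": 0,"jaw": 255}]}}

```text
clock: 32.42
position: [0.538, -0.3305, 0.0573]
ee_rot: [-2.337, -2.087, 0.003]
force: [0.3, -0.2, -0.8]
width: 0.652
```

Run:
```python
from h import *
d=snap('top','top21');traypose(d)
go(.5424,-.3320,.0158,-6.5)
```

```text
tray [ 545.1 -307.6] [313.9 124.8] xdir -6.57
  lane -125 [ 530.8 -431.8]
  lane -75 [ 536.5 -382.1]
  lane -25 [ 542.2 -332.4]
  lane 25 [ 548.  -282.8]
  lane 75 [ 553.7 -233.1]
  lane 125 [ 559.4 -183.4]
  bushing (array([ 559.7, -181.6]), array([40.9, 59.1]), 83.75) tray xy 0.1 126.8 zmax 0.051
  bushing (array([ 559.2, -282.5]), array([40.3, 60.2]), 83.41) tray xy 11.1 26.5 zmax 0.051
  bushing (array([ 554.1, -233.2]), array([40.1, 58.8]), 83.38) tray xy 0.4 74.9 zmax 0.051
pos [ 0.538  -0.3306  0.058 ] yaw -6.46 clk 32.47 w 60.0 F [ 0.3 -1.  -3. ] j [ 0.84  0.7  -0.57  1.68  0.45  0.91 -0.03]
  delta cm [-0.1   0.49  4.22] len 4.2 turn 0.04
```

Request:
{"method": "arm_command", "body": {"deltas": [{"xyz": [-0.1,0.4,0.6],"turn": 0,"jaw": 255},{"xyz": [-0.1,0.4,1.8],"turn": 0,"jaw": 255},{"xyz": [-0.1,0.4,3],"turn": 0,"jaw": 255},{"xyz": [-0.1,0.4,3.6],"turn": 0,"jaw": 255},{"xyz": [-0.1,0.4,3.8],"turn": 0,"jaw": 255}]}}

```text
clock: 32.88
position: [0.5409, -0.3317, 0.0188]
ee_rot: [-2.336, -2.086, 0.005]
force: [-0.6, 0.6, -1.4]
width: 0.652
```

Request:
{"method": "arm_command", "body": {"deltas": [{"xyz": [0,0,0.1],"turn": 0,"jaw": 255},{"xyz": [0,0,0.25],"turn": 0,"jaw": 255},{"xyz": [0,0,0.3],"turn": 0,"jaw": 255},{"xyz": [0,0,0.3],"turn": 0,"jaw": 255}]}}

```text
clock: 33.22
position: [0.5411, -0.3314, 0.0164]
ee_rot: [-2.336, -2.087, 0.004]
force: [-3.2, 1.8, 3.2]
width: 0.648
```

Request:
{"method": "arm_command", "body": {"deltas": [{"xyz": [0,0,0.1],"turn": 0,"jaw": 255},{"xyz": [0,0,0.15],"turn": 0,"jaw": 255},{"xyz": [0,0,0.15],"turn": 0,"jaw": 255}]}}

```text
clock: 33.47
position: [0.541, -0.3313, 0.0163]
ee_rot: [-2.336, -2.087, 0.005]
force: [-5.6, 3.3, 12.2]
width: 0.654
```

The bushing is down. I'll release, rise and go to the vise grip.

Request:
{"method": "arm_command", "body": {"deltas": [{"xyz": [0,0,-0.1],"turn": 0,"jaw": 75},{"xyz": [0,0,-0.1],"turn": 0,"jaw": 66},{"xyz": [0,0,-0.1],"turn": 0,"jaw": 66},{"xyz": [0,0,-0.1],"turn": 0,"jaw": 66}]}}

```text
clock: 33.8
position: [0.5413, -0.3316, 0.0173]
ee_rot: [-2.337, -2.087, 0.005]
force: [0.0, 0.4, 0.3]
width: 0.738
```

Request:
{"method": "arm_command", "body": {"deltas": [{"xyz": [0,0,-1],"turn": 0,"jaw": 66},{"xyz": [0,0,-3],"turn": 0,"jaw": 66},{"xyz": [0,0,-7],"turn": 0,"jaw": 30},{"xyz": [0,0,-11],"turn": 0,"jaw": 0},{"xyz": [0,0,-15],"turn": 0,"jaw": 0}]}}

```text
clock: 34.22
position: [0.5422, -0.3318, 0.1694]
ee_rot: [-2.336, -2.087, 0.004]
force: [1.4, -1.1, 0.1]
width: 0.907
```

Request:
{"method": "arm_command", "body": {"deltas": [{"xyz": [2.9,-1,-2],"turn": 6.8,"jaw": 0},{"xyz": [5.8,-2,-5],"turn": 13.6,"jaw": 0},{"xyz": [8.6,-3.1,-6],"turn": 20.4,"jaw": 0},{"xyz": [11.5,-4.1,-6],"turn": 27.2,"jaw": 0},{"xyz": [14.4,-5.1,-6],"turn": 34,"jaw": 0}]}}

```text
clock: 34.63
position: [0.5082, -0.182, 0.2323]
ee_rot: [-2.851, -1.306, 0.005]
force: [1.0, 0.7, -0.0]
width: 0.996
```

Request:
{"method": "arm_command", "body": {"deltas": [{"xyz": [1.8,-2.5,0],"turn": 6.8,"jaw": 0},{"xyz": [3.6,-5,0],"turn": 13.6,"jaw": 0},{"xyz": [5.5,-7.4,0],"turn": 20.4,"jaw": 0},{"xyz": [7.3,-9.8,0],"turn": 27.2,"jaw": 0},{"xyz": [9.1,-12.3,0],"turn": 34,"jaw": 0}]}}

```text
clock: 35.05
position: [0.4741, -0.0312, 0.2339]
ee_rot: [-3.111, -0.407, 0.005]
force: [0.8, -0.1, -0.9]
width: 1.002
```

Run:
```python
from h import *
go(.4,.06,.23,-93.7)
d=snap('top','top22');traypose(d)
```

```text
pos [ 0.4741 -0.0312  0.2339] yaw -75.09 clk 35.05 w 92.2 F [ 0.8 -0.1 -0.9] j [ 0.4   0.24 -0.53  1.88  0.13  1.07 -1.49]
  delta cm [ -4.81 -10.72   0.46] len 11.8 turn 18.61
tray [ 538.6 -367. ] [193.7 125.4] xdir -6.47
  lane -125 [ 524.5 -491.2]
  lane -75 [ 530.1 -441.5]
  lane -25 [ 535.8 -391.8]
  lane 25 [ 541.4 -342.2]
  lane 75 [ 547.1 -292.5]
  lane 125 [ 552.7 -242.8]
  bushing (array([ 558.9, -285.9]), array([63.1, 35.1]), 2.52) tray xy 11.0 82.9 zmax 0.051
  bushing (array([ 541.1, -331.9]), array([39.7, 59.6]), 83.39) tray xy -1.5 35.2 zmax 0.051
  bushing (array([ 537.5, -379.2]), array([39.1, 59.5]), 83.59) tray xy 0.3 -12.2 zmax 0.051
```

View pics/top22.png

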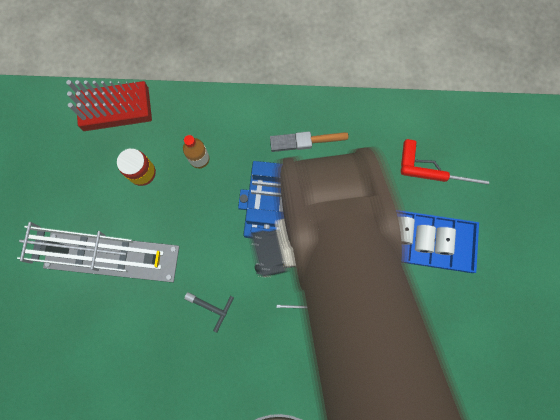

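The tray bushings lie in their lanes. I'll hover short of the vise grip to measure it.

Request:
{"method": "arm_command", "body": {"deltas": [{"xyz": [-1.3,-3,0],"turn": 6.2,"jaw": 0},{"xyz": [-2.6,-6,0],"turn": 12.4,"jaw": 0},{"xyz": [-4,-9,0],"turn": 18.6,"jaw": 0},{"xyz": [-4.8,-10.7,0],"turn": 18.6,"jaw": 0},{"xyz": [-4.8,-10.7,0],"turn": 18.6,"jaw": 0}]}}

```text
clock: 35.52
position: [0.397, 0.0707, 0.2361]
ee_rot: [-3.133, 0.103, 0.006]
force: [-0.5, 0.1, -0.1]
width: 1.0
```

Request:
{"method": "arm_command", "body": {"deltas": [{"xyz": [0,0,0],"turn": 0,"jaw": 0}]}}

```text
clock: 35.6
position: [0.3971, 0.0708, 0.2367]
ee_rot: [-3.134, 0.099, 0.004]
force: [0.2, 0.1, 1.0]
width: 1.003
```

Run:
```python
from h import *
d=snap('wrist','w23');P=pts(d)
k=(P[...,2]>.095)&(P[...,2]<.115)&(P[...,0]>.42)&(P[...,0]<.52)&(P[...,1]>0.02)&(P[...,1]<.1)
n,l,s,c=cv2.connectedComponentsWithStats(k.astype(np.uint8))
for i in range(1,n):
    if s[i,4]>60:q=P[l==i];print(s[i],rect(q),q.mean(0))
go(.4516,.0567,.073,-93.7)
```

```text
[282 125  32  18 553] (array([451.1,  56.9]), array([25. , 13.5]), 86.24) [0.45133148 0.05709805 0.10567553]
pos [0.397  0.0711 0.2367] yaw -93.62 clk 35.65 w 91.9 F [-0.4  1.2  1. ] j [ 0.24  0.11 -0.58  2.02  0.06  1.04 -2.  ]
  delta cm [ 5.59  1.2  16.35] len 17.3 turn 0.08
```

View pics/w23.png

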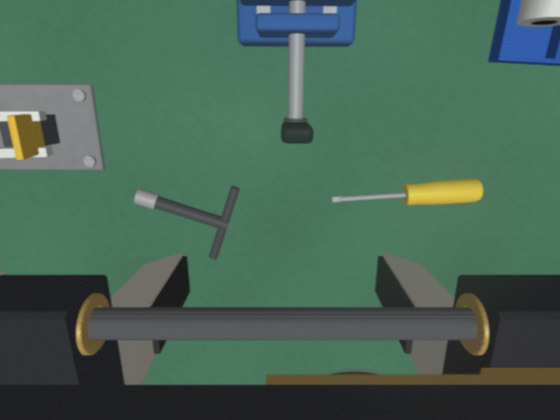

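The grip is at (297,132) in the image, which is world (0.451, 0.057). I'll descend on it as before.

Request:
{"method": "arm_command", "body": {"deltas": [{"xyz": [3,0.7,1],"turn": 0,"jaw": 0},{"xyz": [5.5,1.2,3.5],"turn": 0,"jaw": 0},{"xyz": [5.5,1.2,7],"turn": 0,"jaw": 40},{"xyz": [5.5,1.2,11],"turn": 0,"jaw": 60},{"xyz": [5.5,1.2,13],"turn": 0,"jaw": 60}]}}

```text
clock: 36.07
position: [0.45, 0.0549, 0.1029]
ee_rot: [-3.134, 0.101, 0.011]
force: [-0.5, -1.2, -0.8]
width: 0.837
```

Run:
```python
from h import *
go(.4513,.0567,.073,-93.7)
```

```text
pos [0.45   0.0549 0.1029] yaw -93.71 clk 36.07 w 77.0 F [-0.5 -1.2 -0.8] j [ 0.17  0.37 -0.51  2.09  0.25  0.75 -2.13]
  delta cm [ 0.14 -0.17  2.99] len 3.0 turn -0.01
```

Request:
{"method": "arm_command", "body": {"deltas": [{"xyz": [0.1,-0.2,2.2],"turn": 0,"jaw": 80},{"xyz": [0.1,-0.2,3],"turn": 0,"jaw": 100},{"xyz": [0.1,-0.2,3],"turn": 0,"jaw": 200},{"xyz": [0.1,-0.2,3],"turn": 0,"jaw": 255},{"xyz": [0.1,-0.2,3],"turn": 0,"jaw": 255}], "force": 45}}

```text
clock: 36.48
position: [0.452, 0.0569, 0.0741]
ee_rot: [-3.133, 0.102, 0.007]
force: [-0.4, -0.1, 1.0]
width: 0.471
```

Request:
{"method": "arm_command", "body": {"deltas": [{"xyz": [0,0,0],"turn": 0,"jaw": 255},{"xyz": [0,0,0],"turn": 0,"jaw": 255},{"xyz": [0,0,0],"turn": 0,"jaw": 255},{"xyz": [0,0,0],"turn": 0,"jaw": 255}]}}

```text
clock: 36.82
position: [0.453, 0.0562, 0.0753]
ee_rot: [-3.134, 0.103, 0.004]
force: [0.0, -2.8, 7.9]
width: 0.28
```

Request:
{"method": "arm_command", "body": {"deltas": [{"xyz": [0.8,0,0],"turn": 0,"jaw": 255},{"xyz": [1.6,0,0],"turn": 0,"jaw": 255},{"xyz": [2.4,0,0],"turn": 0,"jaw": 255},{"xyz": [3.2,0,0],"turn": 0,"jaw": 255},{"xyz": [3.6,0,0],"turn": 0,"jaw": 255}]}}

```text
clock: 37.23
position: [0.4877, 0.0537, 0.0754]
ee_rot: [-3.135, 0.102, 0.008]
force: [-7.7, 1.1, 4.4]
width: 0.278
```

Run:
```python
from h import *
go(.495,.0542,.073,-93.7)
```

```text
pos [0.4877 0.0537 0.0754] yaw -93.73 clk 37.23 w 25.6 F [-7.7  1.1  4.4] j [ 0.15  0.46 -0.47  2.03  0.3   0.72 -2.15]
  delta cm [ 0.73 -0.1   0.23] len 0.8 turn -0.03
```

Request:
{"method": "arm_command", "body": {"deltas": [{"xyz": [0.4,0,0],"turn": 0,"jaw": 255},{"xyz": [0.7,0,0],"turn": 0,"jaw": 255},{"xyz": [0.8,0,0],"turn": 0,"jaw": 255},{"xyz": [0.8,0,0],"turn": 0,"jaw": 255}]}}

```text
clock: 37.57
position: [0.4942, 0.0532, 0.0754]
ee_rot: [-3.136, 0.101, 0.012]
force: [-4.3, 1.4, -0.6]
width: 0.28
```

Request:
{"method": "arm_command", "body": {"deltas": [{"xyz": [0.15,0,0],"turn": 0,"jaw": 255},{"xyz": [0.15,0,0],"turn": 0,"jaw": 255},{"xyz": [0.15,0,0],"turn": 0,"jaw": 255}]}}

```text
clock: 37.82
position: [0.4942, 0.0532, 0.0754]
ee_rot: [-3.136, 0.101, 0.015]
force: [-5.3, 1.6, -1.1]
width: 0.278
```

Request:
{"method": "arm_command", "body": {"deltas": [{"xyz": [0.4,0,0],"turn": 0,"jaw": 255},{"xyz": [0.4,0,0],"turn": 0,"jaw": 255},{"xyz": [0.4,0,0],"turn": 0,"jaw": 255},{"xyz": [0.4,0,0],"turn": 0,"jaw": 255}]}}

```text
clock: 38.15
position: [0.4968, 0.0531, 0.0754]
ee_rot: [-3.137, 0.1, 0.018]
force: [-5.0, 2.2, -1.0]
width: 0.278
```

Request:
{"method": "arm_command", "body": {"deltas": [{"xyz": [0.5,0,0],"turn": 0,"jaw": 255},{"xyz": [0.5,0,0],"turn": 0,"jaw": 255},{"xyz": [0.5,0,0],"turn": 0,"jaw": 255}]}}

```text
clock: 38.4
position: [0.4977, 0.0529, 0.0753]
ee_rot: [-3.138, 0.099, 0.029]
force: [-14.7, 2.1, 9.7]
width: 0.278
```

The force has risen to 15 N at 0.4977, so the jaw is at its home stop. I'll give it one more press, then release.

Request:
{"method": "arm_command", "body": {"deltas": [{"xyz": [0.6,0,0],"turn": 0,"jaw": 255},{"xyz": [0.6,0,0],"turn": 0,"jaw": 255},{"xyz": [0.6,0,0],"turn": 0,"jaw": 255}]}}

```text
clock: 38.65
position: [0.498, 0.0529, 0.0751]
ee_rot: [3.14, -0.096, -0.043]
force: [-20.6, 1.6, 17.5]
width: 0.28
```

Request:
{"method": "arm_command", "body": {"deltas": [{"xyz": [0,0,0],"turn": 0,"jaw": 100},{"xyz": [0,0,0],"turn": 0,"jaw": 100},{"xyz": [0,0,0],"turn": 0,"jaw": 60},{"xyz": [0,0,0],"turn": 0,"jaw": 40},{"xyz": [0,0,-3],"turn": 0,"jaw": 0}]}}

```text
clock: 39.07
position: [0.4965, 0.0518, 0.1017]
ee_rot: [3.138, -0.097, -0.054]
force: [-0.0, -0.8, 0.5]
width: 0.596
```

Request:
{"method": "arm_command", "body": {"deltas": [{"xyz": [0,0,-3],"turn": 0,"jaw": 0},{"xyz": [-2,0,-7],"turn": 0,"jaw": 0},{"xyz": [-5,0,-11],"turn": 0,"jaw": 0},{"xyz": [-7,0,-13],"turn": 0,"jaw": 0},{"xyz": [-7,0,-13],"turn": 0,"jaw": 0}]}}

```text
clock: 39.48
position: [0.4303, 0.0577, 0.2394]
ee_rot: [3.138, -0.095, -0.042]
force: [0.7, 0.1, -0.2]
width: 0.957
```

Request:
{"method": "arm_command", "body": {"deltas": [{"xyz": [0,0,0],"turn": 0,"jaw": 0},{"xyz": [0,0,0],"turn": 0,"jaw": 0}]}}

```text
clock: 39.65
position: [0.431, 0.0577, 0.2402]
ee_rot: [3.138, -0.095, -0.038]
force: [0.0, 0.2, 0.8]
width: 0.994
```

Run:
```python
from h import *
d=snap('wrist','w24');P=pts(d)
k=(P[...,2]>.095)&(P[...,2]<.115)&(P[...,0]>.42)&(P[...,0]<.52)&(P[...,1]>0.02)&(P[...,1]<.1)
n,l,s,c=cv2.connectedComponentsWithStats(k.astype(np.uint8))
for i in range(1,n):
    if s[i,4]>60:q=P[l==i];print('grip',s[i],rect(q),q.mean(0))
n,l,s,c=cv2.connectedComponentsWithStats((masks(d)['blue']&(P[...,2]>.062)&(P[...,2]<.08)).astype(np.uint8))
for i in range(1,n):
    if s[i,4]>100:q=P[l==i];print('jaw',s[i],rect(q),q[:,2].mean())
d=snap('top','top24');traypose(d);P=pts(d)
n,l,s,c=cv2.connectedComponentsWithStats((masks(d)['blue']&(P[...,2]>.062)&(P[...,2]<.08)).astype(np.uint8))
for i in range(1,n):
    if s[i,4]>100:q=P[l==i];print('jaw',s[i],rect(q),q[:,2].mean())
go(.4,.0,.25)
```

```text
grip [267 108  33  19 576] (array([495.4,  53.9]), array([25.6, 14. ]), 86.56) [0.49583321 0.05380104 0.10560823]
jaw [ 243   54   82   18 1353] (array([538.1,  50.8]), array([70. , 13.7]), 86.31) 0.06620460309059682
tray [ 545.7 -307.7] [313.8 125.7] xdir -6.5
  lane -125 [ 531.5 -431.9]
  lane -75 [ 537.2 -382.2]
  lane -25 [ 542.9 -332.5]
  lane 25 [ 548.5 -282.9]
  lane 75 [ 554.2 -233.2]
  lane 125 [ 559.9 -183.5]
  bushing (array([ 559.6, -181.6]), array([40.6, 59.1]), 83.43) tray xy -0.5 126.9 zmax 0.052
  bushing (array([ 558.9, -282.5]), array([38.9, 60.3]), 84.39) tray xy 10.3 26.5 zmax 0.051
  bushing (array([ 554.4, -233.3]), array([41. , 59.6]), 84.42) tray xy 0.2 74.9 zmax 0.051
  bushing (array([ 540.7, -332.7]), array([41. , 60.1]), 85.37) tray xy -2.1 -25.4 zmax 0.051
  bushing (array([ 537.7, -379.8]), array([39.2, 60.4]), 82.43) tray xy 0.2 -72.5 zmax 0.052
jaw [251 161  43  19 531] (array([686.5,  38. ]), array([99.6, 36.6]), 86.17) 0.06951633007640465
jaw [280 193  11  15 106] (array([614. ,   5.4]), array([33.1, 23.6]), 1.99) 0.06966357901569713
pos [0.4307 0.0574 0.2388] yaw -93.47 clk 39.75 w 92.1 F [ 1.   0.  -0.3] j [ 0.25  0.18 -0.57  1.93  0.1   1.08 -1.99]
  delta cm [-2.74  5.92 -1.03] len 6.6 turn 0
```

View pics/top24.png

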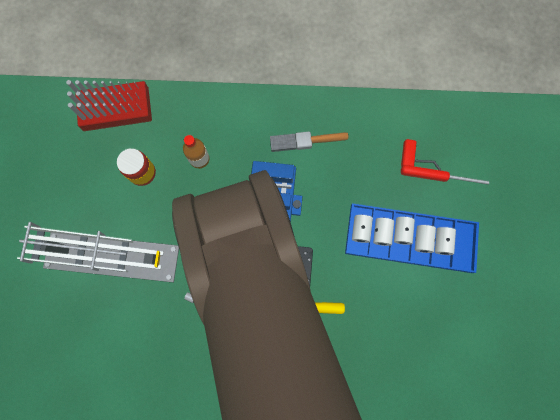

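View pics/w24.png

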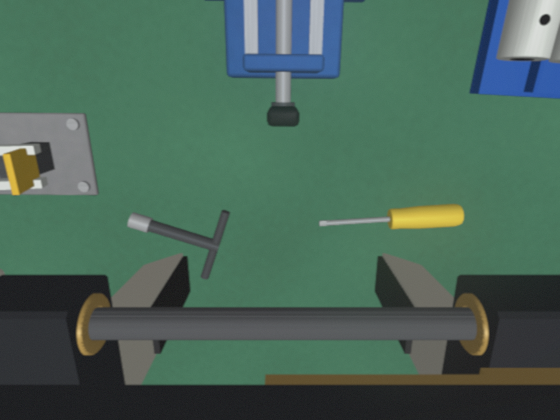

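The grip is at 0.4954, 42.8 mm centre-to-centre from the bracket, which matches the home position. All five bushings lie in separate lanes. I'll move the arm aside for one clear look at the jaw gap.

Request:
{"method": "arm_command", "body": {"deltas": [{"xyz": [0,4,0],"turn": 0,"jaw": 0},{"xyz": [0,8,0],"turn": 0,"jaw": 0},{"xyz": [0,12,0],"turn": 0,"jaw": 0},{"xyz": [0,16,0],"turn": 0,"jaw": 0},{"xyz": [0,19,0],"turn": 0,"jaw": 0}]}}

```text
clock: 40.17
position: [0.4184, -0.1358, 0.2378]
ee_rot: [3.138, -0.099, -0.047]
force: [0.6, -0.6, 0.4]
width: 1.0
```

Request:
{"method": "arm_command", "body": {"deltas": [{"xyz": [0,0,0],"turn": 0,"jaw": 0},{"xyz": [0,0,0],"turn": 0,"jaw": 0},{"xyz": [0,0,0],"turn": 0,"jaw": 0}]}}

```text
clock: 40.42
position: [0.4184, -0.1352, 0.2368]
ee_rot: [-3.14, 0.099, 0.05]
force: [-0.3, 0.8, 0.3]
width: 1.002
```

Run:
```python
from h import *
d=snap('top','top25');traypose(d);P=pts(d)
n,l,s,c=cv2.connectedComponentsWithStats((masks(d)['blue']&(P[...,2]>.062)&(P[...,2]<.08)).astype(np.uint8))
for i in range(1,n):
    if s[i,4]>100:q=P[l==i];print('jaw',s[i],rect(q),q[:,2].mean())
snap('scene','s25');go(.4,0,.2)
```

```text
tray [ 559.3 -186.2] [ 69.3 125. ] xdir 83.18
  lane -125 [ 683.4 -201. ]
  lane -75 [ 633.8 -195.1]
  lane -25 [ 584.1 -189.2]
  lane 25 [ 534.5 -183.2]
  lane 75 [ 484.8 -177.3]
  lane 125 [ 435.2 -171.4]
  bushing (array([ 560. , -181.8]), array([40.1, 59.2]), 84.99) tray xy 4.5 -0.2 zmax 0.051
jaw [251 161  43  19 608] (array([686.2,  37.9]), array([99.6, 36.8]), 85.63) 0.06943237716723721
jaw [248 190  43  18 573] (array([617.2,  42.8]), array([99.6, 32.6]), 85.94) 0.06919470461452804
jaw [251 227  30   9 171] (array([538.4,  48. ]), array([68.5, 13.8]), 86.49) 0.06536305414698303
pos [ 0.4187 -0.1343  0.2374] yaw -93.47 clk 40.52 w 91.8 F [-0.   0.2  0.7] j [ 0.55  0.17 -0.42  1.93  0.08  1.08 -1.54]
  delta cm [ -2.56 -13.3    3.8 ] len 14.1 turn 0
```

View pics/s25.png

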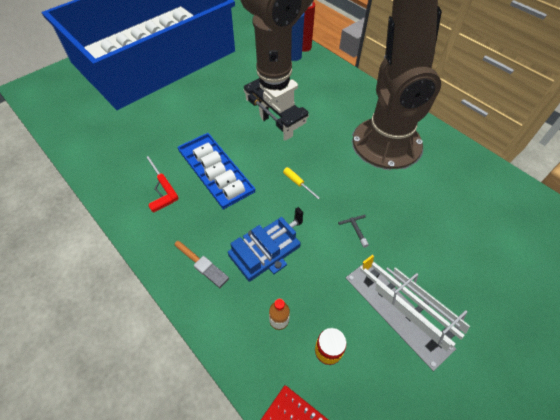

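View pics/top25.png

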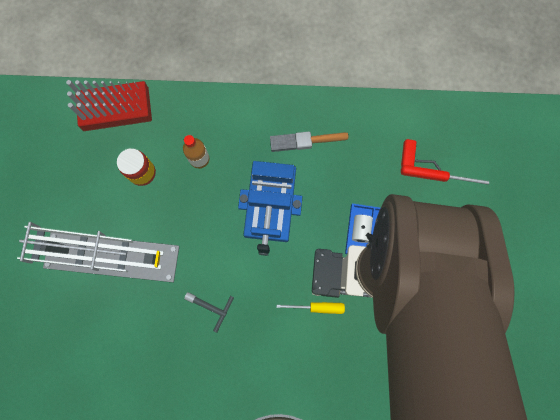

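The moving jaw now sits 8.4 mm past its clamped position, so it is home. The track is empty, the tray holds five bushings and the loose things look undisturbed. I'm handing the job in.

```bash
python3 -c "
from cell import sign_off
print(sign_off())"
```

```text
the job is handed in; nothing more can be done
None
```

The job is done and handed in at about 40 s of the 210 s allowed. I opened the vise jaw and only then lifted its bushing out. The three track bushings followed one at a time from the lower stop. I finished by pushing the jaw home.

- **Tray:** the last clear top view shows five bushings in separate lanes. The already-packed one is in lane 25, the vise bushing in -75, and the track bushings in 125, 75 and -25. Lane -125 is free. All lie at the right height, and each was lowered to contact before release.
- **Vise:** the moving jaw ended 8.4 mm past its clamped position, and the push met about 20 N against the 7 N of friction, so it is at its stop. The top camera puts the jaw gap at roughly 34 mm against the nominal 36 mm, which is within that camera's resolution.
- **Track and bench:** the track is empty, and the loose things look to be where they started. I checked those by eye and did not measure them.

**Tray shift:** the tray moved about 3 mm before the last placing, while the arm was elsewhere. I waited for it to settle, measured it again, and put the last bushing in the corrected lane. The bushings already in it stayed in their lanes.

In the final picture the arm hid most of the tray. The count of five comes from the top picture just before it and from the scene camera.

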